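# Locate an angle bracket in the assembly jig and set its rivets

### The arm

A 6-joint arm with a two-finger parallel gripper is mounted at the origin on a cart in front of the work surface, level with it; the furniture and walls round the work are solid. World frame = base frame: x ahead of the robot, y to its left, z up, the work surface at z = 0. Lengths are in m, angles in rad, forces in N, time in s.
With the tool pointing down it reaches from about 0.3 to 0.875 m from the base axis. Payload 6.4 kg.
Tool frame: the origin (TCP) lies midway between the tips of the shut fingers; the grasp point (between the pads) lies 19 mm behind it (grip_depth is the distance from the TCP to the grasp point, in m); z points along the fingers, y is the line along which they close (so a half turn about z gives the same grasp; the last joint's range is limited). The gripper opens to 88 mm and grips with 3 to 60 N. Pads are 18 mm wide; open, the fingers measure 123 mm over their backs; the gripper's body (75 mm by 187 mm) begins 45 mm behind the grasp point.
Start: joints at [-1.506, 0.181, 1.607, -0, 1.354, -0.206], TCP at [0.154, -0.554, 0.239] pointing down, gripper open.
Joint ranges: [-2.99, 2.99], [-0.89, 2.07], [0.3, 2.58], [-1.14, 4.28], [0, 2.63], [-3.12, 3.12]. Speed limits (rad/s): [2.57, 2.57, 3.01, 3.14, 3.14, 3.14].

### API

Orientations are given as a unit quaternion [w, x, y, z].
In Python, from station import * gives the robot as it stands. The module is installed in compiled form; this text tells all that it offers.
- The arm moves only by the tool drive_tool, never from a script. Its argument "plan" is one flat list of numbers, 7 for each row, row after row: the shift along the tool's x, y, z in m, then the turn, a rotation vector about the tool's x, y, z in degrees, then the opening, from 0 (shut) to 1 (fully open). In form: [dx, dy, dz, rx, ry, rz, jaw, dx, dy, dz, rx, ry, rz, jaw, ...]. A call has 1 to 8 rows; each row is the pose to reach, as a shift and turn from the pose commanded when the call began, along the tool's axes at that moment; what a row does not reach only later rows make up. A row lasts 1/12 s, in which the tool goes at most 41.7 mm and 7.16 degrees, less where a joint would pass 70% of its speed; a pose out of reach is approached as far as the arm can. A call with a gripper value outside its range is refused whole. The fingers move at their own pace and stop on an object; "force" is the grip in N (left out, the last holds). Time passes only in rows, so rows that repeat a pose let the fingers close. It gives the time, the measured TCP pose, the force, the opening and the grip force at its end, in the units of the state.
- observe(): the state, without advancing time (a new reading comes with each control period).
- get_image(name): name is "scene" or "top" or "wrist"; returns a dict with "pixels" (480x640x3 uint8, red, green, blue), "fx", "fy", "cx", "cy" (pixels), "pose" (4x4, takes a point from camera to world coordinates). Camera axes: x right, y down, z forward; pixel columns grow to the right and rows downward; lengths in m; the calibration is good to about 2 mm. A picture is of the moment at which its call begins. There is no depth.
- close_job(): hands the job in; it is judged then, once.
The state is a dict: "time": time; "joints": joint angles; "dq": joint speeds; "tau": joint torques, N m; "position": TCP position; "eef_rot": TCP orientation; "ft_force": force on the tool from outside, world axes, zero at the start; "moment": the same for the moment, N m; "finger_gap": finger opening in m; "grasp_force": force on a finger pad.
Only numpy, scipy, OpenCV 4.12 (cv2) and the standard library are available. Lean on these libraries where they do the work, as an engineer would, in place of code of your own. Each camera call takes 0.05 s, during which the arm holds its last target. There are 200 camera calls.

### The job

Fasten the blue angle bracket to the white panel in the jig: turn it down onto its foot without letting it fall over, let go of it and take it afresh, and set it foot-down on the panel with its upright leg at the end away from the end stop. Push it home so that its foot's long side touches both dowels and its toe touches the end stop, and only then press both black rivet pins flush. Leave the tools lying around undisturbed.

Things in the scene. Friction and masses are not known exactly. Their poses are not given: they have to be found in the camera images.
- jig: Fixed assembly jig: plywood board, 15 mm thick, on the bench, with a white panel (110 x 152 x 6 mm) on it. Origin under the board, which reaches from x = -75 to 75 and from y = -114 to 106 mm. x points to the two dowels (away from the robot), y from the open end to the end stop, z up. Two thin clips (tops 27 mm above the bench) hold the panel's near edge at y = -60 and 60 and reach in to x = -49 mm
- dowel_a (a point): top of the steel dowel at x = 36, y = -38 mm of the jig: 12 mm thick, top 39 mm above the bench (18 mm above the panel). Both dowels together put the foot's side at x = 30 mm of the jig
- dowel_b (a point): top of the other dowel, the one nearer the end stop: x = 36, y = 38 mm of the jig, same size
- end_stop (a point): end of the 9 mm stop screw that the toe must touch: x = 0, y = 65 mm of the jig, 26.5 mm above the bench. It sticks out of a dark steel block (44 mm wide in x, from y = 81 to 101, top 45 mm above the bench)
- jig_seat (a point): point on the top face of the white panel, 21 mm above the bench, at x = y = 0 of the jig, with the jig's axes. With the bracket home, the centre of its foot's underside is here, its axes agree with the jig's and its leg stands at the -y end; the panel's two 13 mm holes are then under the rivets
- bracket: Blue angle bracket, about 0.35 kg. Foot 130 (y) x 60 (x) x 10 mm, origin at the centre of its underside. The leg, 60 wide and 10 mm thick, stands up from the heel (-y end) to 66 mm above the underside. Axes when stood on its foot: z up, toe at +y. It starts stood on the back of its leg, toe straight up (its y axis points up, its z axis and rivets level, rightwards as the robot sees it)
- bracket_mid (a point): point in the bracket's corner, half-way across, 28 mm from the heel end and 28 mm above the underside, between two triangular side gussets (outer faces 60 mm apart, reaching 68 mm along the foot and 58 mm up the leg): place to grip across the 60 mm, also tilted 45 degrees into the corner, along the bracket's (0, -1, -1) direction; has the bracket's axes
- bracket_leg (a point): point in the middle of the leg's 10 mm thickness and 60 mm width, 10 mm below its free end; the leg can be pinched here across its 10 mm (along the bracket's y): the gussets stand only at its two sides, each 8 mm thick; has the bracket's axes
- edge_heel (a point): point on the foot's long +x side that must touch the dowel at y = -38 mm: 27 mm from the heel end, half-way up the 10 mm foot
- edge_toe (a point): point on the foot's long +x side that must touch the dowel at y = 38 mm: 27 mm from the toe end, half-way up the foot
- toe (a point): middle of the foot's toe end face, half-way up the foot; touches the end stop's screw when home
- heel (a point): middle of the heel end face, half-way up the foot (same plane as the back of the leg). At the start the bench round the bracket, from x = 0.40 to 0.58 and y = -0.26 to -0.05 m, holds nothing else, so there is room to lay it down
- rivet1 (a joint): travel of the centre pin of the rivet nearer the leg (72 mm from the heel end): 0 = standing 10 mm proud, 0.010 = flush. It slides stiffly (about 5 N), stays where it is left, and goes down only when it is over its hole in the panel
- rivet2 (a joint): travel of the centre pin of the rivet nearer the toe (108 mm from the heel end): same values
- rivet1_top (a point): top of the first pin's round head, 14 mm in diameter: 13.5 mm above the foot's upper face when proud, 3.5 mm when flush
- rivet2_top (a point): top of the second pin's head, same sizes
- tape_measure: yellow tape measure, 34 x 72 x 62 mm, a bystander; origin under its centre
- pliers: red-handled pliers, 182 mm long, lying flat, a bystander
- screwdriver: black and red screwdriver, 213 mm long, a bystander
- yellow_screwdriver: yellow-handled screwdriver, 198 mm long, a bystander
- level: yellow pocket level, 24 x 160 x 33 mm, a bystander
- plaster_box: small printed box, 38 x 85 x 32 mm, a bystander
There are look-alikes about, which are no part of the job. What is shaped like the bracket but yellow is not meant.

How it is judged:
By the outcome, as a careful person would: the job done as asked, in the order asked, and still so for the second after the job is handed in, with the robot touching nothing.
It also fails if it takes over 72 s, if anything falls off the work surface, if the arm or the gripper's body presses on something with over 40 N, if the wrist force passes 120 N, or if a joint passes its speed limit or range.

## Working session

There is one attempt and no reset: what is moved stays moved. The work goes in short steps, Python scripts to look and compute and a tool call to move; the robot and the scene stay as the last step left them, time stands still between calls to the robot, and variables do not carry over. Pictures are saved under pics/ and viewed, at most 10 in all, crops included, and the job is handed in when it is done.

Besides the shell and the picture viewer there is one more tool, called after "Emit:" as a command line: name --argument value ..., lists and objects as JSON in quotes. drive_tool: Moves the arm, as the interface text tells. Its arguments: {"type":"object","properties":{"plan":{"type":"array"},"force":{"type":"number"}},"required":["plan"]}

```bash
mkdir -p pics
cat > h.py <<'E'
from station import *
import numpy as np, cv2
from scipy.spatial.transform import Rotation as R
def snap(n,f):
    im=get_image(n); np.savez(f'pics/{f}.npz',**im); cv2.imwrite(f'pics/{f}.png',im['pixels'][:,:,::-1]); return im
def load(f): return np.load(f'pics/{f}.npz')
def ray(im,u,v):
    T=im['pose']; d=T[:3,:3]@np.array([(u-im['cx'])/im['fx'],(v-im['cy'])/im['fy'],1]); return T[:3,3],d/np.linalg.norm(d)
def onz(im,u,v,z):
    o,d=ray(im,u,v); return o+d*(z-o[2])/d[2]
def proj(im,p):
    T=im['pose']; c=T[:3,:3].T@(np.array(p)-T[:3,3]); return np.array([im['fx']*c[0]/c[2]+im['cx'],im['fy']*c[1]/c[2]+im['cy']])
E
python3 - <<'E'
from h import *
np.set_printoptions(precision=4,suppress=True)
for n in('top','scene'):
    im=snap(n,n+'0'); print(n,im['fx'],im['fy'],im['cx'],im['cy'],im['pose'])
print(observe())
E
```

```text
top 464.3761806661285 464.3761806661285 324.66387349554833 239.7846409680089 [[-0.0113 -0.9951  0.0985  0.4292]
 [-0.9997  0.0133  0.0199 -0.0704]
 [-0.0212 -0.0982 -0.9949  1.4346]
 [ 0.      0.      0.      1.    ]]
scene 546.9845320960595 546.9845320960595 326.7206723107485 262.13980640981697 [[ 0.8663 -0.2675  0.4218 -0.1377]
 [-0.4991 -0.4953  0.711  -1.2414]
 [ 0.0188 -0.8265 -0.5626  1.004 ]
 [ 0.      0.      0.      1.    ]]
{'time': 0.1, 'joints': array([-1.5063,  0.1815,  1.6078,  0.    ,  1.3538, -0.2063]), 'dq': array([-0.0008, -0.0023, -0.0026, -0.0003,  0.0009,  0.0003]), 'tau': array([  0.0002, -43.482 , -34.2695,   0.0704,   0.034 ,  -0.    ]), 'position': array([ 0.1538, -0.5536,  0.2379]), 'eef_rot': array([-0.0007,  0.9908,  0.135 ,  0.0001]), 'ft_force': array([ 0.6984, -0.3757,  0.1728]), 'moment': array([-0.0408, -0.0047,  0.0129]), 'grasp_force': 0.0, 'finger_gap': 0.08816472957201783}
```

View pics/top0.png

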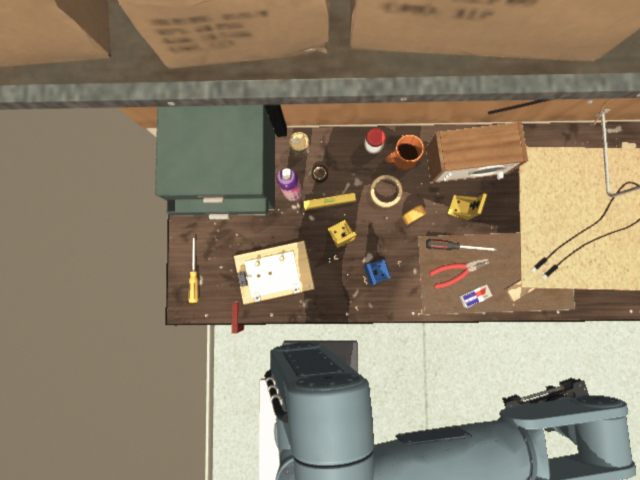

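View pics/scene0.png

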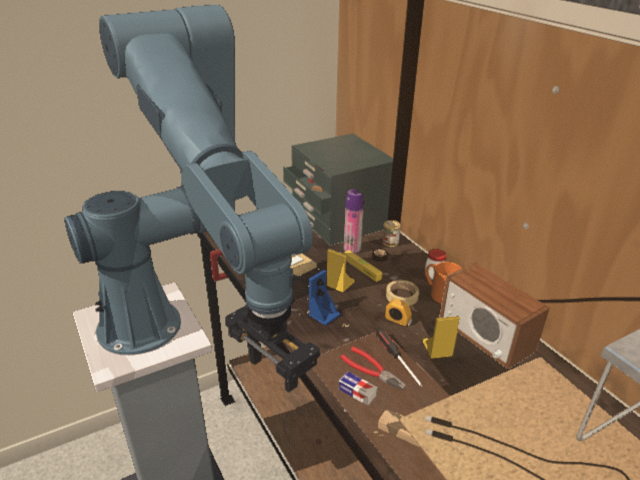

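The top view shows the blue bracket at about (377,271) and the jig at (275,272), with the end stop on the left at (241,280). The scene view shows the bracket at (322,298). The arm hides most of the jig there.

Run:
```python
from h import *
t=load('top0');s=load('scene0')
def cr(im,u,v,w,h,k): return cv2.resize(im['pixels'][v:v+h,u:u+w,::-1],None,fx=k,fy=k,interpolation=cv2.INTER_CUBIC)
a=cr(t,228,235,90,75,4.4)[:330,:396]; b=cr(t,355,250,45,40,8.25)[:330,:371]
cv2.imwrite('pics/c1.png',np.hstack([a,b]))
for n,im in(('t',t),('s',s)):
    hsv=cv2.cvtColor(im['pixels'],cv2.COLOR_RGB2HSV); m=cv2.inRange(hsv,(100,120,40),(125,255,255))
    N,_,st,c=cv2.connectedComponentsWithStats(m)
    for i in range(1,N):
        if st[i,4]>60: print(n,st[i],c[i])
for u,v in((362,262),(377,271)): print(onz(t,u,v,0.0),onz(t,u,v,.13))
```

```text
t [365 260  25  24 380] [376.71842105 271.4       ]
s [309 270  31  55 602] [320.10797342 304.56644518]
[ 0.50079022 -0.15603058  0.        ] [ 0.49430549 -0.14826788  0.13      ]
[ 0.47252634 -0.20158634  0.        ] [ 0.46860282 -0.18969549  0.13      ]
```

View pics/c1.png

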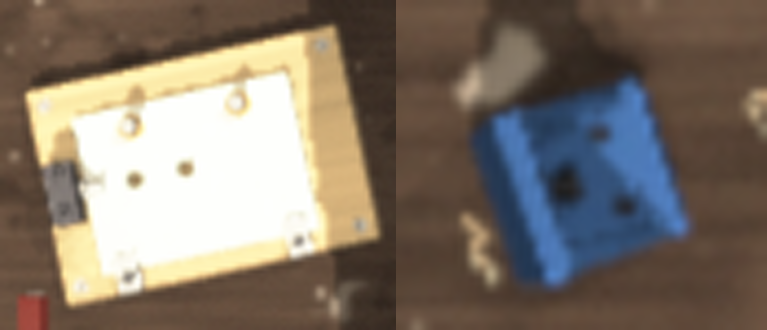

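Run:
```python
from h import *
np.set_printoptions(precision=4,suppress=True)
t=load('top0')
J=lambda x,y,z:onz(t,228+x/4.4,235+y/4.4,z)
B=lambda x,y,z:onz(t,355+(x-396)/8.25,250+y/8.25,z)
a,b=J(237,102,.039),J(130,125,.039); h1,h2=J(186,168,.021),J(135,180,.021)
print('dow',a,b,'holes',h1,h2)
yaw=lambda d:np.degrees(np.arctan2(-d[0],d[1])) # of y axis
print(yaw(b-a),yaw(h2-h1), np.linalg.norm(b-a),np.linalg.norm(h2-h1))
p,q=B(515,110,.13),B(558,282,.13)
d=p-q; print('toe',(p+q)/2,np.linalg.norm(d),np.degrees(np.arctan2(d[1],d[0])))
# leg free-end edge on bench-level upper face z=.01, right edge
p,q=B(633,78,.01),B(688,232,.01);d=p-q; print('legend',(p+q)/2,np.linalg.norm(d),np.degrees(np.arctan2(d[1],d[0])))
s=load('scene0'); print(proj(s,[.46,-.19,.13]))
T=observe(); print(R.from_quat(T['eef_rot'],scalar_first=True).as_matrix())
```

```text
dow [0.5133 0.0873 0.039 ] [0.4985 0.1608 0.039 ] holes [0.4691 0.1248 0.021 ] [0.4613 0.1602 0.021 ]
11.424913532012544 12.534978725358073 0.07498783003961557 0.036253832993327254
toe [ 0.4611 -0.1756  0.13  ] 0.059845687948051285 12.853117251626456
legend [ 0.4787 -0.2315  0.01  ] 0.060249404110254826 18.306853577120417
[318.1495 277.4209]
[[ 0.9636  0.2675 -0.0001]
 [ 0.2675 -0.9636  0.0015]
 [ 0.0003 -0.0015 -1.    ]]
```

The dowels give jig yaw ≈ 12° and origin ≈ (0.471, 0.117). The bracket yaw is ≈ 16°. Next I move to a hover over the bracket to look from nearby.

```bash
cat >> h.py <<'E'
np.set_printoptions(precision=4,suppress=True)
def delta(p,Rt,grasp=False):
    """tool-frame shift and rotvec (deg) to a target; Rt 3x3; grasp: p is the grasp point"""
    s=observe(); R0=R.from_quat(s['eef_rot'],scalar_first=True).as_matrix(); p=np.array(p,float)
    if grasp: p=p+0.019*Rt[:,2]
    print('t',s['time'],'move',R0.T@(p-s['position']),R.from_matrix(R0.T@Rt).as_rotvec(degrees=True),'j',s['joints'])
def frame(y,z):
    y=np.array(y,float);z=np.array(z,float);y/=np.linalg.norm(y);z/=np.linalg.norm(z);return np.c_[np.cross(y,z),y,z]
def ya(deg): return np.array([np.cos(np.radians(deg)),np.sin(np.radians(deg)),0])
E
python3 -c "
from h import *
delta([.43,-.22,.32],frame(ya(16),[0,0,-1]))"
```

```text
t 0.1 move [ 0.3554 -0.2477 -0.0816] [ -0.0508  -0.0799 -90.4846] j [-1.5063  0.1815  1.6078  0.      1.3538 -0.2063]
```

Emit:
drive_tool --plan '[0.355, -0.248, -0.082, 0, 0, -90, 1, 0.355, -0.248, -0.082, 0, 0, -90, 1, 0.355, -0.248, -0.082, 0, 0, -90, 1, 0.355, -0.248, -0.082, 0, 0, -90, 1, 0.355, -0.248, -0.082, 0, 0, -90, 1, 0.355, -0.248, -0.082, 0, 0, -90, 1, 0.355, -0.248, -0.082, 0, 0, -90, 1, 0.355, -0.248, -0.082, 0, 0, -90, 1]' --force 50

```text
time: 0.77
position: [0.3631, -0.2996, 0.3009]
eef_rot: [-0.0, 0.803, 0.596, 0.0]
ft_force: [0.1, -0.5, 0.0]
finger_gap: 0.088
grasp_force: 0.0
```

```bash
python3 -c "
from h import *
delta([.43,-.22,.32],frame(ya(16),[0,0,-1]))"
```

```text
t 0.7667 move [ 0.0956  0.041  -0.0191] [ -0.005   -0.0122 -32.8552] j [-0.9429 -0.1088  1.78    0.0001  1.4706 -0.6487]
```

Emit:
drive_tool --plan '[0.095, 0.041, -0.019, 0, 0, -32.8, 1, 0.095, 0.041, -0.019, 0, 0, -32.8, 1, 0.095, 0.041, -0.019, 0, 0, -32.8, 1, 0.095, 0.041, -0.019, 0, 0, -32.8, 1, 0.095, 0.041, -0.019, 0, 0, -32.8, 1, 0.095, 0.041, -0.019, 0, 0, -32.8, 1]'

```text
time: 1.27
position: [0.4298, -0.2221, 0.3194]
eef_rot: [-0.0, 0.603, 0.798, -0.0]
ft_force: [-0.9, 0.4, 0.6]
finger_gap: 0.0884
grasp_force: 0.0
```

```bash
python3 -c "
from h import *
im=snap('wrist','w1'); print(im['fx'],im['cx'],im['cy'],im['pose'],observe()['position'])"
```

```text
353.59849093045204 317.20578040131954 237.74797237642008 [[ 0.9619  0.2641  0.0704  0.4123]
 [ 0.2733 -0.9292 -0.2487 -0.1581]
 [-0.0003  0.2585 -0.966   0.4647]
 [ 0.      0.      0.      1.    ]] [ 0.4296 -0.2224  0.3194]
```

View pics/w1.png

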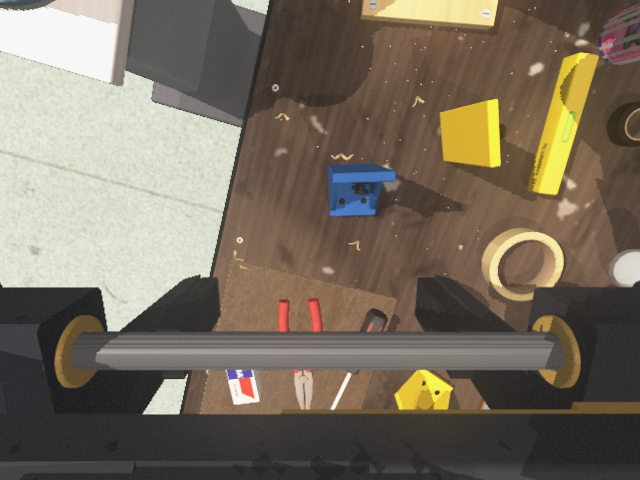

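The wrist view shows the bracket at (328–395, 163–217), with the toe strip at the top and the leg's free end at the bottom, row ≈ 215. I zoom in on it for the corners.

```bash
python3 -c "
from h import *
im=load('w1'); c=im['pixels'][155:225,315:405,::-1]; cv2.imwrite('pics/w1c.png',cv2.resize(c,None,fx=8,fy=8,interpolation=cv2.INTER_CUBIC))"
```

```text
(no output)
```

View pics/w1c.png

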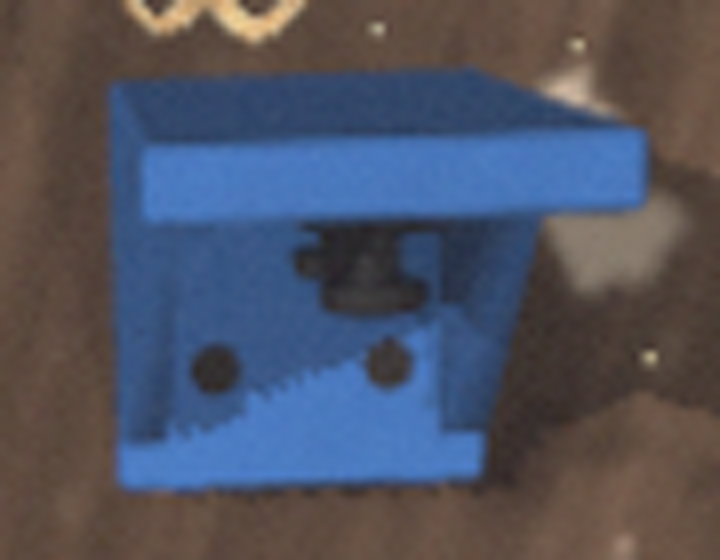

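```bash
python3 -c "
from h import *
im=load('w1')
f=lambda x,y,z:onz(im,315+x/8-.44,155+y/8-.44,z)
def seg(n,p,q):
    d=q-p;print(n,(p+q)/2,np.linalg.norm(d[:2]),np.degrees(np.arctan2(d[1],d[0])))
seg('under .13',f(141,145,.13),f(645,128,.13))
seg('upper .13',f(148,222,.13),f(642,207,.13))
seg('legend .01',f(120,490,.01),f(482,480,.01))
seg('under 0',f(112,85,0),f(470,68,0))
"
```

```text
under .13 [ 0.4609 -0.171   0.13  ] 0.0587474877961312 17.767079416003998
upper .13 [ 0.4639 -0.1796  0.13  ] 0.05798932797301403 17.589320049570507
legend .01 [ 0.4811 -0.2333  0.01  ] 0.05919869844933565 17.473950556444873
under 0 [ 0.4611 -0.1714  0.    ] 0.05765760462899975 18.52902333012011
```

```bash
python3 -c "
from h import *
a=np.array([-.304,.9527,-1])/2**.5; F=frame(ya(17.7),a)
delta(np.array([.4695,-.1977,.029])-.1*a,F,True)"
```

```text
t 1.3167 move [-0.0442  0.0473  0.2331] [ 0.8198 44.9611 -2.0405] j [-0.7238 -0.0876  1.7241 -0.      1.5059 -0.9953]
```

Emit:
drive_tool --plan '[-0.044, 0.047, 0.233, 0.8, 45, -2, 1, -0.044, 0.047, 0.233, 0.8, 45, -2, 1, -0.044, 0.047, 0.233, 0.8, 45, -2, 1, -0.044, 0.047, 0.233, 0.8, 45, -2, 1, -0.044, 0.047, 0.233, 0.8, 45, -2, 1, -0.044, 0.047, 0.233, 0.8, 45, -2, 1, -0.044, 0.047, 0.233, 0.8, 45, -2, 1, -0.044, 0.047, 0.233, 0.8, 45, -2, 1]'

```text
time: 1.98
position: [0.4826, -0.2503, 0.0768]
eef_rot: [-0.318, 0.546, 0.741, 0.228]
ft_force: [0.1, -0.7, 0.4]
finger_gap: 0.0884
grasp_force: 0.0
```

```bash
python3 -c "
from h import *
a=np.array([-.304,.9527,-1])/2**.5; F=frame(ya(17.7),a)
delta(np.array([.4695,-.1977,.029]),F,True)
im=snap('scene','s2'); print(proj(im,[.4695,-.1977,.028]))
cv2.imwrite('pics/s2c.png',cv2.resize(im['pixels'][180:380,200:460,::-1],None,fx=3,fy=3))"
```

```text
t 1.9833 move [0.0028 0.0038 0.0911] [-0.2032 -1.1122 -0.5588] j [-0.863   0.7818  1.3135  0.2882  1.8017 -1.2093]
[322.0511 307.1201]
```

View pics/s2c.png

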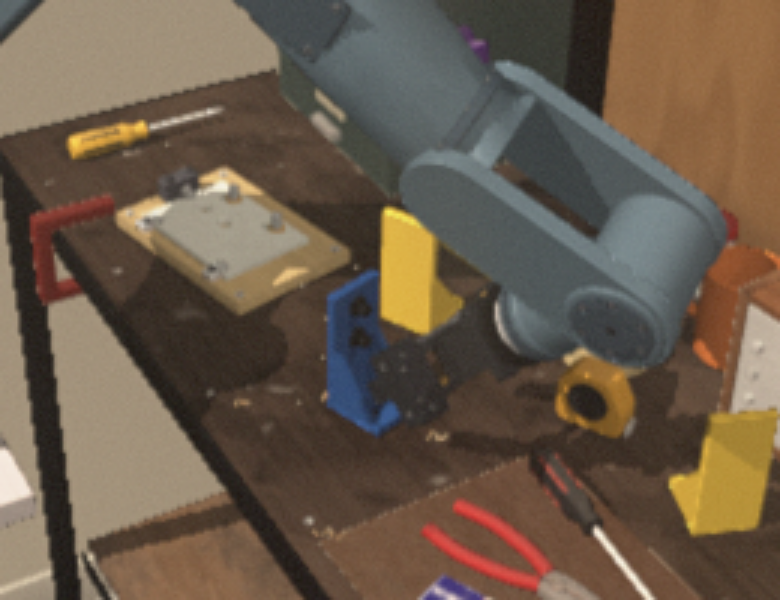

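The scene crop shows the gripper tilted toward the bracket's corner, with the tape measure close behind it at crop (595,395). I check the clearance to the tape before closing in.

```bash
python3 -c "
from h import *
im=load('top0'); hsv=cv2.cvtColor(im['pixels'],cv2.COLOR_RGB2HSV); m=cv2.inRange(hsv,(15,120,90),(32,255,255))[195:235,395:435]
c=max(cv2.findContours(m,0,2)[0],key=cv2.contourArea)+[395,195]
for p in cv2.boxPoints(cv2.minAreaRect(c)): print(p,onz(im,*p,.062),onz(im,*p,0))
im=load('w1');
for u,v in((397,375),(425,370),(453,380),(397,408),(443,409)): print(onz(im,u,v,.062)[:2])
import h
a=np.array([-.304,.9527,-1])/2**.5; F=frame(ya(17.7),a);delta(np.array([.4695,-.1977,.029]),F,True);print(observe()['dq'])
"
```

```text
[399.8789 214.6115] [ 0.6374 -0.2676  0.062 ] [ 0.6468 -0.2765  0.    ]
[421.3184 202.9172] [ 0.6716 -0.3323  0.062 ] [ 0.6826 -0.3441  0.    ]
[427.3184 213.9172] [ 0.6383 -0.349   0.062 ] [ 0.6477 -0.3616  0.    ]
[405.8789 225.6115] [ 0.6041 -0.2845  0.062 ] [ 0.612  -0.2941  0.    ]
[ 0.5936 -0.4129]
[ 0.6264 -0.3957]
[ 0.6673 -0.3999]
[ 0.6106 -0.4617]
[ 0.6711 -0.4462]
t 2.0333 move [0.0016 0.0019 0.0967] [-0.0527 -0.4402 -0.3127] j [-0.8618  0.7707  1.3129  0.2882  1.8007 -1.2095]
[ 0.0225 -0.1942 -0.0127  0.0002 -0.012  -0.0065]
```

Emit:
drive_tool --plan '[0.001, 0.001, 0.033, 0, 0, -0.3, 1, 0.001, 0.001, 0.063, 0, 0, -0.3, 1, 0.001, 0.001, 0.085, 0, 0, -0.3, 1, 0.001, 0.001, 0.098, 0, 0, -0.3, 1, 0.001, 0.001, 0.098, 0, 0, -0.3, 1, 0.001, 0.001, 0.098, 0, 0, -0.3, 1, 0.001, 0.001, 0.098, 0, 0, -0.3, 1]'

```text
time: 2.62
position: [0.4682, -0.1878, 0.0209]
eef_rot: [-0.305, 0.543, 0.749, 0.226]
ft_force: [0.7, 0.2, -0.7]
finger_gap: 0.0879
grasp_force: 0.0
```

```bash
python3 -c "
from h import *
a=np.array([-.304,.9527,-1])/2**.5; F=frame(ya(17.7),a)
delta(np.array([.4695,-.1977,.029]),F,True); print(observe()['ft_force'])
im=snap('wrist','w2')"
```

```text
t 2.6167 move [-0.0012 -0.0018  0.0064] [0.1306 0.3541 0.4127] j [-0.8167  0.7674  1.4727  0.3101  1.6261 -1.2328]
[ 0.7299  0.1606 -0.6875]
```

View pics/w2.png

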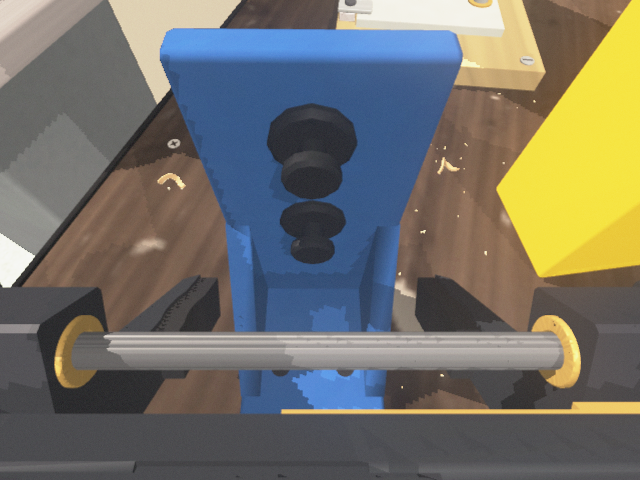

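The wrist view shows the bracket centred between the pads, with the gussets at columns 230–400 and the gripper axis at about 317. I close the gripper here.

Emit:
drive_tool --plan '[-0.001, -0.001, 0.006, 0, 0, 0, 1, -0.001, -0.001, 0.006, 0, 0, 0, 0.6, -0.001, -0.001, 0.006, 0, 0, 0, 0.6, -0.001, -0.001, 0.006, 0, 0, 0, 0.6, -0.001, -0.001, 0.006, 0, 0, 0, 0.6, -0.001, -0.001, 0.006, 0, 0, 0, 0.6, -0.001, -0.001, 0.006, 0, 0, 0, 0.6, -0.001, -0.001, 0.006, 0, 0, 0, 0.6]' --force 50

```text
time: 3.33
position: [0.4644, -0.1826, 0.0131]
eef_rot: [-0.308, 0.543, 0.748, 0.227]
ft_force: [-0.1, -0.3, 0.2]
finger_gap: 0.0598
grasp_force: 50.0
```

```bash
python3 -c "
from h import *
s=observe();print(s['finger_gap'],s['grasp_force'],s['ft_force'],s['position'])
a=np.array([-.304,.9527,-1])/2**.5; F=frame(ya(17.7),a)
delta(np.array([.4695,-.1977,.029]),F,True)"
```

```text
0.059845788909455265 49.99588589183986 [-0.0659 -0.3077  0.1536] [ 0.4644 -0.1826  0.0131]
t 3.3333 move [ 0.      0.0003 -0.0035] [0.0092 0.0069 0.3207] j [-0.8155  0.7758  1.4832  0.3106  1.6141 -1.2361]
```

```bash
python3 -c "
from h import *
im=load('w1')
for u,v in((441,113),(498,99),(501,167),(441,161)): print(onz(im,u,v,.13)[:2],onz(im,u,v,.066)[:2],onz(im,u,v,0)[:2])
im=load('top0'); hsv=cv2.cvtColor(im['pixels'],cv2.COLOR_RGB2HSV); m=cv2.inRange(hsv,(15,120,60),(35,255,255))[215:250,322:362]
c=max(cv2.findContours(m,0,2)[0],key=cv2.contourArea)+[322,215]
for p in cv2.boxPoints(cv2.minAreaRect(c)): print(p,onz(im,*p,.13)[:2],onz(im,*p,0)[:2])
"
```

```text
[ 0.5117 -0.1028] [ 0.5307 -0.0922] [ 0.5503 -0.0813]
[ 0.556 -0.078] [ 0.5835 -0.0627] [ 0.6119 -0.0469]
[ 0.5824 -0.1321] [ 0.615  -0.1271] [ 0.6485 -0.122 ]
[ 0.5268 -0.1422] [ 0.5487 -0.1392] [ 0.5713 -0.136 ]
[326. 228.] [ 0.5918 -0.0484] [ 0.608  -0.0462]
[348. 217.] [ 0.6223 -0.1111] [ 0.6416 -0.1152]
[358.2 237.4] [ 0.5638 -0.1389] [ 0.5772 -0.1457]
[336.2 248.4] [ 0.5335 -0.0764] [ 0.5439 -0.077 ]
```

The look-alike stands close on the left-front side, so I carry the bracket back and to the right before turning it.

```bash
python3 -c "
from h import *
s=observe();R0=R.from_quat(s['eef_rot'],scalar_first=True).as_matrix()
for w in([0,0,.04],[-.045,-.06,.04]): print(R0.T@w)"
```

```text
[ 0.0283  0.0002 -0.0283]
[-0.0021 -0.0611 -0.059 ]
```

Emit:
drive_tool --plan '[0.014, 0, -0.014, 0, 0, 0, 0.5, 0.028, 0, -0.028, 0, 0, 0, 0.5, 0.02, -0.015, -0.036, 0, 0, 0, 0.5, 0.01, -0.038, -0.048, 0, 0, 0, 0.5, -0.002, -0.061, -0.059, 0, 0, 0, 0.5, -0.002, -0.061, -0.059, 0, 0, 0, 0.5, -0.002, -0.061, -0.059, 0, 0, 0, 0.5, -0.002, -0.061, -0.059, 0, 0, 0, 0.5]'

```text
time: 4.0
position: [0.4194, -0.2421, 0.0528]
eef_rot: [-0.308, 0.543, 0.747, 0.227]
ft_force: [-0.4, 0.5, -3.2]
finger_gap: 0.0597
grasp_force: 50.0
```

Emit:
drive_tool --plan '[-0.001, 0, 0, 0, -5, 0, 0.5, -0.003, 0, 0, 0, -10, 0, 0.5, -0.005, 0, -0.001, 0, -16, 0, 0.5, -0.007, 0, -0.001, 0, -22, 0, 0.5, -0.009, 0, -0.002, 0, -28, 0, 0.5, -0.011, 0, -0.003, 0, -34, 0, 0.5, -0.012, 0, -0.004, 0, -40, 0, 0.5, -0.0135, 0, -0.0055, 0, -45, 0, 0.5]'

```text
time: 4.67
position: [0.4238, -0.2532, 0.0478]
eef_rot: [0.003, 0.588, 0.809, 0.001]
ft_force: [-0.2, 0.5, -3.8]
finger_gap: 0.0596
grasp_force: 50.0
```

Emit:
drive_tool --plan '[-0.001, 0, 0, 0, -5, 0, 0.5, -0.003, 0, 0, 0, -10, 0, 0.5, -0.005, 0, -0.001, 0, -16, 0, 0.5, -0.007, 0, -0.001, 0, -22, 0, 0.5, -0.009, 0, -0.002, 0, -28, 0, 0.5, -0.011, 0, -0.003, 0, -34, 0, 0.5, -0.012, 0, -0.004, 0, -40, 0, 0.5, -0.0135, 0, -0.0055, 0, -45, 0, 0.5]'

```text
time: 5.33
position: [0.4267, -0.2652, 0.0618]
eef_rot: [0.255, 0.56, 0.764, -0.194]
ft_force: [-1.4, 0.2, -4.1]
finger_gap: 0.0597
grasp_force: 50.0
```

```bash
python3 -c "
from h import *
s=observe();print(s['finger_gap'],s['grasp_force'],s['ft_force'],s['position'])
zb=np.array([.304,-.9527,0]); a=np.array([.304,-.9527,-1])/2**.5
F=frame(ya(17.7),a); delta([.4245,-.2577,.070],F,True)
im=snap('scene','s3')
cv2.imwrite('pics/s3c.png',cv2.resize(im['pixels'][180:380,200:460,::-1],None,fx=3,fy=3))"
```

```text
0.059744978061658814 49.99210339039564 [-1.3913  0.2394 -4.0825] [ 0.4267 -0.2652  0.0618]
t 5.3333 move [-0.0013  0.0003  0.0076] [-0.7176 -7.5667  0.1395] j [-0.5339  0.1764  2.2186 -1.0968  0.4838  0.0923]
```

View pics/s3c.png

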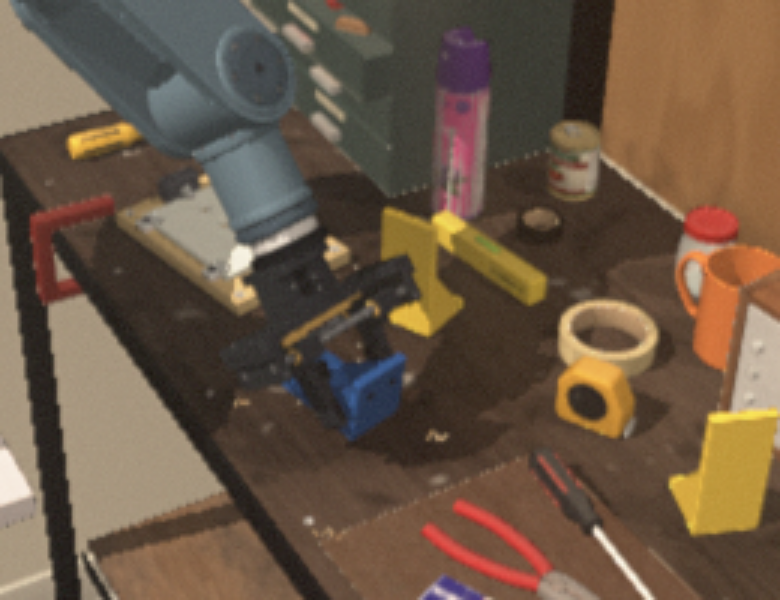

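The scene crop shows the bracket almost on its foot, still toe-up by about 8°. Joint 4 is near its limit, so I try the remaining turn.

Emit:
drive_tool --plan '[-0.001, 0, 0.004, -0.7, -4, 0, 0.5, -0.001, 0, 0.007, -0.7, -7.6, 0, 0.5, -0.001, 0, 0.007, -0.7, -7.6, 0, 0.5, -0.001, 0, 0.007, -0.7, -7.6, 0, 0.5]'

```text
time: 5.72
position: [0.4373, -0.2674, 0.0952]
eef_rot: [0.281, 0.553, 0.755, -0.211]
ft_force: [0.4, -0.2, -3.8]
finger_gap: 0.0599
grasp_force: 50.0
```

```bash
python3 -c "
from h import *
a=np.array([.304,-.9527,-1])/2**.5
F=frame(ya(17.7),a); delta([.4245,-.2577,.070],F,True)"
```

```text
t 5.7167 move [ 0.0252 -0.0089  0.0294] [-0.5076 -3.8069  0.0789] j [-0.4978  0.125   2.2129 -1.1336  0.5353  0.1286]
```

```bash
python3 -c "
from h import *
def F(psi): 
    y=ya(psi); zb=np.array([y[1],-y[0],0]); return frame(y,zb-[0,0,1])
delta([.4245,-.2577,.080],F(35),True)"
```

```text
t 5.7167 move [ 0.019  -0.005   0.0214] [-12.3283  -3.8404 -12.5581] j [-0.4978  0.125   2.2129 -1.1336  0.5353  0.1286]
```

Emit:
drive_tool --plan '[0.007, -0.002, 0.007, -4, 0, -4, 0.5, 0.013, -0.003, 0.014, -8, -1, -8, 0.5, 0.019, -0.005, 0.021, -12.3, -3.8, -12.6, 0.5, 0.019, -0.005, 0.021, -12.3, -3.8, -12.6, 0.5, 0.019, -0.005, 0.021, -12.3, -3.8, -12.6, 0.5, 0.019, -0.005, 0.021, -12.3, -3.8, -12.6, 0.5]'

```text
time: 6.22
position: [0.426, -0.2739, 0.0996]
eef_rot: [0.321, 0.431, 0.828, -0.162]
ft_force: [0.8, -0.0, -3.6]
finger_gap: 0.0598
grasp_force: 50.0
```

```bash
cat >> h.py <<'E'
def F(psi): 
    y=ya(psi); zb=np.array([y[1],-y[0],0]); return frame(y,zb-[0,0,1])
E
python3 -c "
from h import *
delta([.4245,-.2577,.080],F(35),True)"
```

```text
t 6.2167 move [0.0227 0.0078 0.0241] [ 0.4778 -2.8678 -0.1595] j [-0.7055 -0.0204  2.3657 -1.1363  0.1781 -0.2478]
```

```bash
cat >> h.py <<'E'
def F(psi,tilt=45): 
    y=ya(psi); zb=np.array([y[1],-y[0],0]); t=np.radians(tilt); return frame(y,np.sin(t)*zb-[0,0,np.cos(t)])
E
python3 -c "
from h import *
im=load('top0')
for u,v in((427,244),(495,249),(430,273),(419,235),(419,313),(460,295)): print(u,v,onz(im,u,v,.01)[:2])
delta([.46,-.272,.08],F(-5,42),True)"
```

```text
427 244 [ 0.553  -0.3555]
495 249 [ 0.535  -0.5617]
430 273 [ 0.4642 -0.3617]
419 235 [ 0.5811 -0.3319]
419 313 [ 0.344  -0.3245]
460 295 [ 0.3967 -0.4499]
t 6.2167 move [0.0021 0.0204 0.0438] [27.2673 -0.0326 29.5602] j [-0.7055 -0.0204  2.3657 -1.1363  0.1781 -0.2478]
```

Emit:
drive_tool --plan '[0, 0.004, 0.0, 4.5, 0, 5, 0.5, 0, 0.008, 0.005, 9, 0, 10, 0.5, 0.001, 0.012, 0.01, 13.5, 0, 15, 0.5, 0.001, 0.015, 0.02, 18, 0, 20, 0.5, 0.002, 0.018, 0.03, 22.5, 0, 25, 0.5, 0.002, 0.02, 0.044, 27.3, 0, 29.6, 0.5, 0.002, 0.02, 0.044, 27.3, 0, 29.6, 0.5, 0.002, 0.02, 0.044, 27.3, 0, 29.6, 0.5]'

```text
time: 6.88
position: [0.4606, -0.2834, 0.0644]
eef_rot: [0.242, 0.686, 0.633, -0.264]
ft_force: [-0.2, 0.5, -3.8]
finger_gap: 0.0595
grasp_force: 50.0
```

```bash
python3 -c "
from h import *
delta([.46,-.272,.08],F(-5,42),True);delta([.46,-.272,.035],F(-5,42),True);delta([.46,-.272,.035],F(-5,45),True)"
```

```text
t 6.8833 move [-0.0021 -0.0016 -0.0002] [ 0.164  -0.025   0.3281] j [-0.4032  0.3858  1.9679 -1.0331  0.8318  0.424 ]
t 6.8833 move [ 0.028  -0.0016  0.0333] [ 0.164  -0.025   0.3281] j [-0.4032  0.3858  1.9679 -1.0331  0.8318  0.424 ]
t 6.8833 move [ 0.027  -0.0016  0.0332] [ 0.1726 -3.0249  0.3237] j [-0.4032  0.3858  1.9679 -1.0331  0.8318  0.424 ]
```

Emit:
drive_tool --plan '[0.007, 0, 0.008, 0, -1, 0, 0.5, 0.014, 0, 0.016, 0, -2, 0, 0.5, 0.02, 0, 0.024, 0, -3, 0, 0.5, 0.027, -0.001, 0.033, 0, -3, 0, 0.5, 0.027, -0.001, 0.033, 0, -3, 0, 0.5, 0.027, -0.001, 0.033, 0, -3, 0, 0.5]'

```text
time: 7.38
position: [0.462, -0.2834, 0.0289]
eef_rot: [0.253, 0.682, 0.626, -0.281]
ft_force: [0.3, -0.9, -3.5]
finger_gap: 0.0599
grasp_force: 50.0
```

```bash
python3 -c "
from h import *
delta([.46,-.272,.027],F(-5,45),True);s=observe();print(s['ft_force'],s['position'])
im=snap('scene','s4')
cv2.imwrite('pics/s4c.png',cv2.resize(im['pixels'][240:390,240:440,::-1],None,fx=4,fy=4))"
```

```text
t 7.3833 move [ 0.0091 -0.0029  0.0126] [-0.3504 -0.5946  0.1909] j [-0.3808  0.491   1.9499 -1.1379  0.8328  0.5705]
[ 0.2928 -0.9246 -3.4746] [ 0.462  -0.2834  0.0289]
```

View pics/s4c.png

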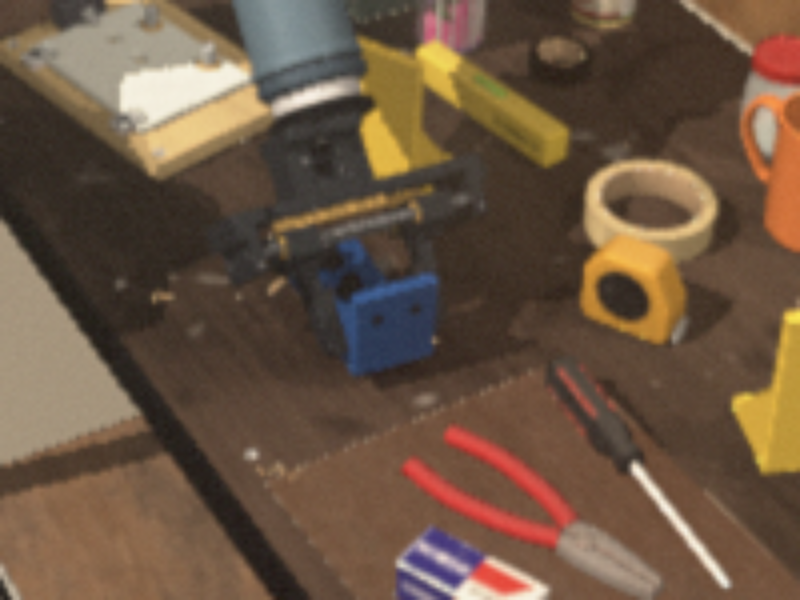

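The scene crop shows the bracket upright on its foot, just above the bench and clear of everything. I lower it slightly further out for joint 4 margin.

```bash
python3 -c "
from h import *
delta([.478,-.272,.031],F(-5,44),True);delta([.478,-.272,.025],F(-5,44),True)"
```

```text
t 7.4333 move [0.0081 0.0148 0.0086] [-0.3373  0.4229  0.144 ] j [-0.381   0.4905  1.9496 -1.1379  0.833   0.5706]
t 7.4333 move [0.0123 0.0148 0.0129] [-0.3373  0.4229  0.144 ] j [-0.381   0.4905  1.9496 -1.1379  0.833   0.5706]
```

Emit:
drive_tool --plan '[0.002, 0.005, 0.002, 0, 0.4, 0, 0.5, 0.004, 0.01, 0.004, 0, 0.4, 0, 0.5, 0.006, 0.015, 0.006, 0, 0.4, 0, 0.5, 0.008, 0.015, 0.009, 0, 0.4, 0, 0.5, 0.008, 0.015, 0.009, 0, 0.4, 0, 0.5, 0.008, 0.015, 0.009, 0, 0.4, 0, 0.5]'

```text
time: 7.93
position: [0.4764, -0.2853, 0.0158]
eef_rot: [0.25, 0.684, 0.626, -0.279]
ft_force: [-0.9, -0.2, -3.8]
finger_gap: 0.0594
grasp_force: 50.0
```

```bash
python3 -c "
from h import *
delta([.478,-.272,.025],F(-5,44),True);s=observe();print(s['ft_force'],s['position'])"
```

```text
t 7.9333 move [0.0032 0.0004 0.0031] [-0.4588 -0.0157  0.1598] j [-0.3763  0.5382  1.9078 -1.1301  0.8308  0.5724]
[-0.8686 -0.2184 -3.7608] [ 0.4764 -0.2853  0.0158]
```

Emit:
drive_tool --plan '[0.0, 0, 0.0, 0, 0, 0, 0.5, 0.001, 0, 0.001, 0, 0, 0, 0.5, 0.002, 0, 0.002, 0, 0, 0, 0.5, 0.003, 0, 0.003, 0, 0, 0, 0.5, 0.004, 0, 0.004, 0, 0, 0, 0.5, 0.005, 0, 0.005, 0, 0, 0, 0.5, 0.005, 0, 0.005, 0, 0, 0, 0.5]' --force 12

```text
time: 8.52
position: [0.4766, -0.2855, 0.0115]
eef_rot: [0.25, 0.684, 0.625, -0.28]
ft_force: [-6.4, 6.3, 12.7]
finger_gap: 0.0601
grasp_force: 12.0
```

Emit:
drive_tool --plan '[-0.001, 0, -0.001, 0, 0, 0, 0.5, -0.002, 0, -0.002, 0, 0, 0, 1, -0.002, 0, -0.002, 0, 0, 0, 1, -0.002, 0, -0.002, 0, 0, 0, 1, -0.002, 0, -0.002, 0, 0, 0, 1, -0.002, 0, -0.002, 0, 0, 0, 1, -0.002, 0, -0.002, 0, 0, 0, 1, -0.002, 0, -0.012, 0, 0, 0, 1]'

```text
time: 9.18
position: [0.4768, -0.2784, 0.0188]
eef_rot: [0.249, 0.684, 0.626, -0.279]
ft_force: [-0.3, -0.3, 0.1]
finger_gap: 0.088
grasp_force: 0.0
```

Emit:
drive_tool --plan '[0, 0, -0.03, 0, 0, 0, 1, 0, 0, -0.06, 0, 0, 0, 1, 0, 0, -0.1, 0, 0, 0, 1, 0, 0, -0.14, 0, 0, 0, 1, 0, 0, -0.14, 0, 0, 0, 1]'

```text
time: 9.6
position: [0.4912, -0.1781, 0.1261]
eef_rot: [0.253, 0.684, 0.626, -0.275]
ft_force: [1.4, -0.5, -0.1]
finger_gap: 0.0881
grasp_force: 0.0
```

```bash
python3 -c "
from h import *
delta([.46,-.24,.30],frame(ya(-5),[0,0,-1]));s=observe();print(s['ft_force'],s['position'])
for n in('scene','top'):
    im=snap(n,n+'5');hsv=cv2.cvtColor(im['pixels'],cv2.COLOR_RGB2HSV); m=cv2.inRange(hsv,(100,120,40),(125,255,255))
    N,_,st,c=cv2.connectedComponentsWithStats(m)
    for i in range(1,N):
        if st[i,4]>60: print(n,st[i],c[i])
"
```

```text
t 9.6 move [-0.167  -0.0255 -0.0805] [ 0.0816 43.9484 -0.0122] j [-0.1596  0.322   1.8967 -0.9055  1.0753  0.4441]
[ 1.3751 -0.4513 -0.0748] [ 0.4912 -0.1781  0.1261]
scene [315 303  38  33 374] [330.2246 316.8155]
top [366 258  45  21 793] [389.1702 267.8272]
```

```bash
python3 -c "
from h import *
delta([.44,-.27,.26],frame(ya(-95),[0,0,-1]))"
```

```text
t 9.7 move [-0.163  -0.0412 -0.0342] [34.1706 34.5506 85.1642] j [-0.1646  0.3277  1.9002 -0.9086  1.0711  0.4459]
```

Emit:
drive_tool --plan '[-0.03, -0.007, -0.007, 2, 2, 5, 1, -0.06, -0.015, -0.013, 4, 4, 10, 1, -0.09, -0.022, -0.02, 6, 6, 15, 1, -0.12, -0.03, -0.027, 9, 9, 21, 1, -0.15, -0.04, -0.034, 11, 11, 27, 1, -0.163, -0.041, -0.034, 13, 13, 32, 1, -0.163, -0.041, -0.034, 15, 15, 38, 1, -0.163, -0.041, -0.034, 18, 18, 44, 1]'

```text
time: 10.37
position: [0.438, -0.2721, 0.2579]
eef_rot: [0.129, 0.932, 0.305, -0.15]
ft_force: [-0.2, 0.1, -0.3]
finger_gap: 0.0881
grasp_force: 0.0
```

Emit:
drive_tool --plan '[0, 0, 0, 0, 0, 3, 1]'

```text
time: 10.45
position: [0.4382, -0.2736, 0.2582]
eef_rot: [0.133, 0.94, 0.279, -0.147]
ft_force: [-0.6, -0.6, 0.4]
finger_gap: 0.0883
grasp_force: 0.0
```

```bash
python3 -c "
from h import *
delta([.44,-.27,.26],frame(ya(-95),[0,0,-1]))"
```

```text
t 10.45 move [ 0.0025 -0.0016 -0.0032] [16.3812 16.5215 37.6003] j [-0.5521  0.0824  1.7275 -0.4094  1.3478  0.5358]
```

Emit:
drive_tool --plan '[0, 0, 0, 3, 3, 6, 1, 0, 0, 0, 5.5, 5.5, 12, 1, 0, 0, 0, 8, 8, 18, 1, 0, 0, 0, 11, 11, 25, 1, 0, 0, 0, 14, 14, 31, 1, 0.002, -0.002, -0.003, 16.4, 16.5, 37.6, 1, 0.002, -0.002, -0.003, 16.4, 16.5, 37.6, 1, 0.002, -0.002, -0.003, 16.4, 16.5, 37.6, 1]'

```text
time: 11.12
position: [0.4386, -0.2686, 0.2589]
eef_rot: [0.001, 0.999, -0.04, -0.002]
ft_force: [-0.2, -0.4, -0.8]
finger_gap: 0.0881
grasp_force: 0.0
```

```bash
python3 -c "
from h import *
im=snap('wrist','w6'); hsv=cv2.cvtColor(im['pixels'],cv2.COLOR_RGB2HSV); m=cv2.inRange(hsv,(100,120,40),(125,255,255))
c=max(cv2.findContours(m,0,2)[0],key=cv2.contourArea); print(cv2.boundingRect(c), observe()['joints'])
x,y,w,h=cv2.boundingRect(c);x-=10;y-=10;w+=20;h+=20;k=min(780/w,580/h);print(x,y,k)
cv2.imwrite('pics/w6c.png',cv2.resize(im['pixels'][y:y+h,x:x+w,::-1],None,fx=k,fy=k,interpolation=cv2.INTER_CUBIC))"
```

```text
(222, 138, 124, 65) [-0.7766  0.0291  1.7314 -0.0046  1.3837  0.8723]
212 128 5.416666666666667
```

View pics/w6c.png

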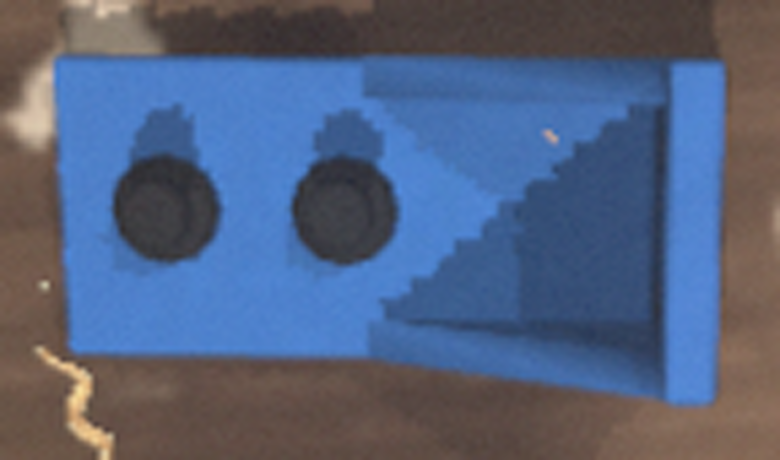

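The wrist crop shows the bracket flat on its foot: toe on the left (57–70, 58–352), leg top strip at (668–722, 62–405), rivets at (165,210) and (345,210).

```bash
python3 -c "
from h import *
im=load('w6');k=5.4167
f=lambda x,y,z:onz(im,212+(x+.5)/k-.5,128+(y+.5)/k-.5,z)
def seg(n,p,q):
    d=q-p;print(n,((p+q)/2)[:2],np.linalg.norm(d[:2]),np.degrees(np.arctan2(d[1],d[0])))
seg('leg inner',f(668,403,.066),f(670,62,.066))
seg('leg outer',f(715,405,.066),f(722,62,.066))
seg('toe',f(70,354,.01),f(57,58,.01))
seg('rivs',f(345,210,.0235),f(165,210,.0235))
"
```

```text
leg inner [ 0.4774 -0.2886] 0.058430828545191625 -4.133680381292633
leg outer [ 0.4765 -0.2971] 0.05879018926327702 -4.589700820635799
toe [ 0.4878 -0.1696] 0.058691684425227104 -5.992784012398016
rivs [ 0.4853 -0.2103] 0.0350938793526702 85.43964947937951
```

```bash
python3 -c "
from h import *
delta([.477,-.2925,.055],frame(ya(-94.8),[0,0,-1]),True)"
```

```text
t 11.1667 move [0.0409 0.0209 0.2228] [0.1037 0.2803 0.3757] j [-0.7766  0.0291  1.7314 -0.0046  1.3837  0.8723]
```

Emit:
drive_tool --plan '[0.02, 0.01, 0.03, 0.1, 0.3, 0.4, 1, 0.041, 0.021, 0.07, 0.1, 0.3, 0.4, 1, 0.041, 0.021, 0.105, 0.1, 0.3, 0.4, 1, 0.041, 0.021, 0.14, 0.1, 0.3, 0.4, 1, 0.041, 0.021, 0.14, 0.1, 0.3, 0.4, 1, 0.041, 0.021, 0.14, 0.1, 0.3, 0.4, 1]'

```text
time: 11.67
position: [0.4778, -0.2902, 0.1179]
eef_rot: [-0.002, 0.999, -0.041, -0.001]
ft_force: [0.5, 0.5, 0.6]
finger_gap: 0.0881
grasp_force: 0.0
```

```bash
python3 -c "
from h import *
delta([.477,-.2925,.055],frame(ya(-94.8),[0,0,-1]),True)"
```

```text
t 11.6667 move [-0.0004  0.0026  0.0819] [-0.1722  0.1387  0.0924] j [-0.7587  0.2869  1.7422  0.0009  1.1162  0.8938]
```

Emit:
drive_tool --plan '[0, 0.002, 0.03, 0, 0, 0, 1, 0, 0.002, 0.055, 0, 0, 0, 1, 0, 0.002, 0.072, 0, 0, 0, 1, 0, 0.002, 0.082, 0, 0, 0, 1, 0, 0.002, 0.082, 0, 0, 0, 1, 0, 0.002, 0.082, 0, 0, 0, 0.05, 0, 0.002, 0.082, 0, 0, 0, 0.05, 0, 0.002, 0.082, 0, 0, 0, 0.05]' --force 15

```text
time: 12.33
position: [0.4802, -0.295, 0.0401]
eef_rot: [0.001, 0.999, -0.042, 0.003]
ft_force: [0.2, -0.7, -0.0]
finger_gap: 0.0705
grasp_force: 0.0
```

Emit:
drive_tool --plan '[0, 0, 0, 0, 0, 0, 0.05, 0, 0, 0, 0, 0, 0, 0.05, 0, 0, 0, 0, 0, 0, 0.05, 0, 0, 0, 0, 0, 0, 0.05, 0, 0, 0, 0, 0, 0, 0.05, 0, 0, 0, 0, 0, 0, 0.05, 0, 0, 0, 0, 0, 0, 0.05, 0, 0, 0, 0, 0, 0, 0.05]'

```text
time: 13.0
position: [0.479, -0.294, 0.038]
eef_rot: [0.0, 0.999, -0.042, 0.001]
ft_force: [0.1, -0.9, -0.1]
finger_gap: 0.0173
grasp_force: 0.0
```

Emit:
drive_tool --plan '[0, 0, 0, 0, 0, 0, 0.02, 0, 0, 0, 0, 0, 0, 0.02, 0, 0, 0, 0, 0, 0, 0.02, 0, 0, 0, 0, 0, 0, 0.02]'

```text
time: 13.33
position: [0.479, -0.2939, 0.038]
eef_rot: [0.0, 0.999, -0.042, 0.001]
ft_force: [1.1, 0.2, 0.2]
finger_gap: 0.0097
grasp_force: 15.0
```

Emit:
drive_tool --plan '[0, 0, 0, 0, 0, 0, 0.02, 0, 0, 0, 0, 0, 0, 0.02, 0, 0, 0, 0, 0, 0, 0.02]' --force 60

```text
time: 13.58
position: [0.479, -0.2938, 0.0379]
eef_rot: [-0.0, 0.999, -0.042, 0.001]
ft_force: [-0.1, 0.3, -0.4]
finger_gap: 0.0094
grasp_force: 60.0
```

```bash
python3 -c "
from h import *
s=observe();print(s['finger_gap'],s['grasp_force'],s['ft_force'],s['position'],s['joints'],s['time'])
print(R.from_quat(s['eef_rot'],scalar_first=True).as_matrix())"
```

```text
0.009428546186325243 59.999115876853466 [-0.1383  0.3089 -0.3734] [ 0.479  -0.2938  0.0379] [-0.7625  0.414   1.7677  0.0023  0.9578  0.8919] 13.5833
[[ 0.9964 -0.0848  0.0028]
 [-0.0848 -0.9964 -0.0001]
 [ 0.0028 -0.0001 -1.    ]]
```

```bash
cat >> h.py <<'E'
JY=12.0; JO=np.array([.4707,.1166,0])
def jig(x,y,z=0):  # jig mm -> world m
    return JO+ (x*ya(JY)+y*ya(JY+90))/1e3+[0,0,z]
def V(): return frame(ya(JY-90),[0,0,-1])
E
python3 -c "
from h import *
s=observe(); print(s['position'])
delta(jig(2-6,-60-8,.16),V()); delta(jig(2-6,-60-8,.0379+.021+.003),V())
# refine jig: panel polygon in top view
im=load('top0'); g=im['pixels'].astype(int); m=((g.min(2)>190)).astype(np.uint8)[235:310,228:318]
c=max(cv2.findContours(m,0,1)[0],key=cv2.contourArea)+[228,235]; r=cv2.minAreaRect(c); print(r)
b=[onz(im,*p,.021)[:2] for p in cv2.boxPoints(r)]; print(b, np.mean(b,0))
w=[onz(im,*p,.021)[:2] for p in c[:,0]]
"
```

```text
[ 0.479  -0.2938  0.0379]
t 13.5833 move [-0.0268 -0.342  -0.1221] [  0.0161  -0.1604 -16.862 ] j [-0.7625  0.414   1.7677  0.0023  0.9578  0.8919]
t 13.5833 move [-0.0271 -0.342  -0.024 ] [  0.0161  -0.1604 -16.862 ] j [-0.7625  0.414   1.7677  0.0023  0.9578  0.8919]
((272.5878601074219, 276.08624267578125), (41.24578094482422, 51.55723190307617), 78.17850494384766)
[array([0.5067, 0.208 ]), array([0.5371, 0.0533]), array([0.4142, 0.0283]), array([0.384 , 0.1816])] [0.4605 0.1178]
```

Emit:
drive_tool --plan '[0, 0, -0.01, 0, 0, 0, 0.02, 0, 0, -0.035, 0, 0, 0, 0.02, 0, 0, -0.07, 0, 0, 0, 0.02, 0, 0, -0.11, 0, 0, 0, 0.02, 0, 0, -0.15, 0, 0, 0, 0.02, 0, 0, -0.18, 0, 0, 0, 0.02, -0.003, -0.02, -0.18, 0, 0, -2, 0.02, -0.006, -0.055, -0.18, 0, 0, -4, 0.02]'

```text
time: 14.25
position: [0.4781, -0.2419, 0.2216]
eef_rot: [0.003, 1.0, -0.008, 0.004]
ft_force: [-0.3, 1.8, -5.1]
finger_gap: 0.0094
grasp_force: 60.0
```

```bash
python3 -c "
from h import *
s=observe();print(s['ft_force'],s['grasp_force'],s['moment'])
delta(jig(2-6,-60-8,.16),V())"
```

```text
[-0.2669  1.7779 -5.0951] 60.01940432935953 [-0.0621  0.0269  0.0861]
t 14.25 move [-0.0026 -0.2915  0.0598] [  0.3941  -0.406  -12.9704] j [-0.6901  0.1029  1.7307  0.0002  1.2982  0.8976]
```

Emit:
drive_tool --plan '[0, -0.035, 0, 0, 0, -2, 0.02, 0, -0.07, 0, 0, 0, -4, 0.02, 0, -0.105, 0, 0, 0, -6, 0.02, 0, -0.14, 0.005, 0, 0, -8, 0.02, -0.001, -0.175, 0.015, 0, 0, -10, 0.02, -0.002, -0.21, 0.025, 0, 0, -12, 0.02, -0.003, -0.245, 0.035, 0, 0, -13, 0.02, -0.003, -0.275, 0.045, 0, 0, -13, 0.02]'

```text
time: 14.92
position: [0.4776, 0.0384, 0.1729]
eef_rot: [0.0, 0.994, 0.107, 0.001]
ft_force: [1.5, 1.4, -3.7]
finger_gap: 0.0096
grasp_force: 60.0
```

Emit:
drive_tool --plan '[0, -0.01, 0.005, 0, 0, 0, 0.02, 0, -0.0165, 0.015, 0, 0, 0, 0.02, 0, -0.0165, 0.015, 0, 0, 0, 0.02, 0, -0.0165, 0.015, 0, 0, 0, 0.02]'

```text
time: 15.25
position: [0.4747, 0.0518, 0.1575]
eef_rot: [0.001, 0.994, 0.106, 0.001]
ft_force: [-0.3, -0.3, -3.9]
finger_gap: 0.0095
grasp_force: 60.0
```

```bash
python3 -c "
from h import *
s=observe();print(s['ft_force'],s['grasp_force'],s['moment'],s['position'])
delta(jig(2-6,-60-8,.16),V())
im=snap('wrist','w7')
for n,z in(('a',-38),('b',38)): print(n,proj(im,jig(36,z,.039)), proj(im,jig(42,z,.039)),proj(im,jig(42,z,.021)))
hsv=cv2.cvtColor(im['pixels'],cv2.COLOR_RGB2HSV); m=cv2.inRange(hsv,(100,120,40),(125,255,255))
c=max(cv2.findContours(m,0,2)[0],key=cv2.contourArea); print('blue',cv2.boundingRect(c),cv2.minAreaRect(c))
g=cv2.cvtColor(im['pixels'],cv2.COLOR_RGB2GRAY)
C=cv2.HoughCircles(g[:300],cv2.HOUGH_GRADIENT_ALT,1.5,15,param1=200,param2=.7,minRadius=4,maxRadius=25); print(C)
"
```

```text
[-0.2823 -0.3395 -3.9038] 60.02114787697792 [-0.1289 -0.0982  0.0054] [0.4747 0.0518 0.1575]
t 15.25 move [ 0.0056  0.0038 -0.0024] [ 0.0692 -0.0864  0.1402] j [-0.1401  0.0535  1.9238 -0.0007  1.1625  1.219 ]
a [281.714  172.9808] [281.524  164.6716] [283.7396 163.346 ]
b [178.3963 172.7146] [177.5897 164.3988] [186.3565 163.0897]
blue (74, 220, 214, 108) ((182.4639892578125, 259.5520324707031), (111.80341339111328, 203.39276123046875), 79.69515228271484)
[[[187.5    169.5     13.9678]
  [283.5    169.5     10.2037]
  [120.     277.5     20.5719]
  [106.5    199.5     12.9999]
  [228.     214.5     10.7753]
  [588.     228.      10.2712]
  [624.     180.       9.532 ]]]
```

```bash
python3 -c "
from h import *
im=load('w7'); g=cv2.cvtColor(im['pixels'],cv2.COLOR_RGB2GRAY)
for u in(178,282):
    r=g[150:200,u-20:u+30]; b=cv2.resize(r,None,fx=6,fy=6,interpolation=cv2.INTER_CUBIC)
    C=cv2.HoughCircles(b,cv2.HOUGH_GRADIENT,1,25,param1=120,param2=18,minRadius=42,maxRadius=60)
    print(None if C is None else (C[0,:4]/6+[u-20,150,0]).round(1).tolist())
    print(g[154:196:2,u-18:u+28:2])
"
```

```text
None
[[213 215 215 214 215 215 214 215 214 216 215 216 216 215 215 215 215 215
  215 214 214 215 216]
 [212 214 213 214 214 214 215 215 215 215 215 197 179 181 177 201 214 213
  214 214 215 216 216]
 [213 212 210 211 212 214 216 216 214 209 167 164 162 162 165 164 164 203
  215 215 214 214 216]
 [212 212 211 213 213 214 214 215 204 162 161 164 157 155 164 163 166 162
  190 215 216 215 216]
 [213 212 212 211 212 213 214 211 151 138 136 129 129 131 126 142 169 166
  158 215 215 213 215]
 [214 212 212 212 212 213 209 145 159 171 167 153 136 127 131 128 141 166
  165 173 214 215 214]
 [214 213 213 213 209 212 177 172 173 173 176 176 152 133 126 124 124 154
  165 163 213 213 215]
 [213 214 214 213 213 213 164 172 176 176 178 176 167 135 119 122 118 137
  165 162 216 215 214]
 [212 213 214 213 212 181 141 173 174 178 179 182 170 131 114 116 116 139
  164 161 216 215 215]
 [214 214 214 213 212 174 167 174 179 178 178 179 160 123 111 109 110 154
  164 161 215 216 215]
 [215 215 214 214 214 176 173 133 178 176 182 173 126 115 105 101 148 165
  166 172 216 215 216]
 [215 214 215 214 212 174 17
[... 2285 characters left out ...]
247 247 247 247 247]
 [247 247 246 244 244 244 243 247 247 247 246 246 247 247 247 247 247 247
  247 247 247 247 247]
 [247 247 247 246 246 246 247 247 247 247 247 247 247 247 247 247 247 247
  247 247 247 247 247]
 [247 247 247 247 247 247 247 247 247 247 247 247 247 247 247 247 247 247
  247 247 247 247 247]
 [247 247 247 247 247 247 247 247 247 247 247 247 247 247 247 247 247 247
  247 247 247 247 247]
 [247 247 247 247 247 247 247 247 247 247 247 247 247 247 247 247 247 247
  247 247 247 247 247]
 [247 247 247 247 247 247 247 247 247 247 247 247 247 247 247 247 247 247
  247 247 247 247 247]
 [247 247 247 247 247 247 247 247 247 247 247 247 247 247 247 247 247 247
  247 247 247 247 247]]
```

```bash
sed -i 's/^JY=.*/JY=12.0; JO=np.array([.4707,.1166,0])+.0025*ya(12)-.0004*ya(102)/' h.py; python3 -c "
from h import *
im=load('w7'); hsv=cv2.cvtColor(im['pixels'],cv2.COLOR_RGB2HSV); m=cv2.inRange(hsv,(100,120,40),(125,255,255))
s=observe();R0=R.from_quat(s['eef_rot'],scalar_first=True).as_matrix();p=s['position']; z=p[2]-.0379+.01
us=np.arange(85,180,8); vs=[np.argmax(m[:,u]>0) for u in us]; print(list(zip(us,vs)))
q=np.array([R0.T@(onz(im,u,v-.5,z)-p) for u,v in zip(us,vs)]); print('+x edge in tool',(q*1e3).round(1).tolist())
low=[ (v:=np.where(m[:,u])[0].max(),(R0.T@(onz(im,u,v+.5,z)-p)*1e3).round(1)[:2]) for u in us[:6]]; print(low)
vs=np.arange(225,300,8); us=[np.argmax(m[v]>0) for v in vs]; print('toe',[(R0.T@(onz(im,u-.5,v,z)-p)*1e3).round(1)[:2].tolist() for u,v in zip(us,vs)])
for d in(-38,38): print(proj(im,jig(36,d,.039)))
"
```

```text
[(np.int64(85), np.int64(221)), (np.int64(93), np.int64(221)), (np.int64(101), np.int64(220)), (np.int64(109), np.int64(221)), (np.int64(117), np.int64(221)), (np.int64(125), np.int64(221)), (np.int64(133), np.int64(221)), (np.int64(141), np.int64(221)), (np.int64(149), np.int64(221)), (np.int64(157), np.int64(221)), (np.int64(165), np.int64(222)), (np.int64(173), np.int64(223))]
+x edge in tool [[28.8, -116.4, 27.8], [28.8, -112.4, 27.8], [29.3, -108.4, 27.8], [28.8, -104.5, 27.8], [28.8, -100.5, 27.8], [28.8, -96.5, 27.8], [28.8, -92.5, 27.8], [28.8, -88.5, 27.8], [28.8, -84.5, 27.8], [28.8, -80.6, 27.9], [28.3, -76.6, 27.9], [27.8, -72.7, 27.9]]
[(np.int64(292), array([  -9.9, -122.9])), (np.int64(327), array([ -30.4, -122. ])), (np.int64(327), array([ -30.4, -117.7])), (np.int64(327), array([ -30.4, -113.4])), (np.int64(327), array([ -30.4, -109. ])), (np.int64(324), array([ -28.6, -104.5]))]
toe [[26.5, -122.6], [22.4, -122.8], [18.2, -123.0], [14.0, -122.7], [9.7, -122.9], [5.4, -122.7], [1.0, -122.9], [-3.4, -123.1], [-7.9, -122.8], [-12.5, -122.6]]
[282.1799 169.532 ]
[178.6068 169.2631]
```

```bash
python3 -c "
from h import *
delta(jig(-5.2,-66,.064),V())"
```

```text
t 15.3 move [0.0061 0.0015 0.0941] [ 0.0896 -0.1557  0.0894] j [-0.1409  0.0531  1.9229 -0.0006  1.1625  1.2191]
```

Emit:
drive_tool --plan '[0.006, 0.0015, 0.01, 0.1, -0.1, 0.1, 0.02, 0.006, 0.0015, 0.035, 0.1, -0.1, 0.1, 0.02, 0.006, 0.0015, 0.06, 0.1, -0.1, 0.1, 0.02, 0.006, 0.0015, 0.08, 0.1, -0.1, 0.1, 0.02, 0.006, 0.0015, 0.09, 0.1, -0.1, 0.1, 0.02, 0.006, 0.0015, 0.094, 0.1, -0.1, 0.1, 0.02, 0.006, 0.0015, 0.094, 0.1, -0.1, 0.1, 0.02]'

```text
time: 15.88
position: [0.4816, 0.0515, 0.0638]
eef_rot: [-0.0, 0.995, 0.104, 0.0]
ft_force: [-0.4, 0.0, -3.9]
finger_gap: 0.0096
grasp_force: 60.0
```

Emit:
drive_tool --plan '[0, 0, 0.001, 0, 0, 0, 0.02, 0, 0, 0.002, 0, 0, 0, 0.02, 0, 0, 0.003, 0, 0, 0, 0.02, 0, 0, 0.004, 0, 0, 0, 0.02, 0, 0, 0.004, 0, 0, 0, 0.02]'

```text
time: 16.3
position: [0.4818, 0.0523, 0.0603]
eef_rot: [-0.0, 0.994, 0.105, 0.001]
ft_force: [-0.3, -0.0, -2.8]
finger_gap: 0.0097
grasp_force: 60.0
```

```bash
python3 -c "
from h import *
s=observe();print(s['ft_force'],s['moment'],s['position'])
delta(jig(-5.2,-66,.059),V())"
```

```text
[-0.3192 -0.0254 -2.8133] [-0.1707  0.0015  0.0118] [0.4818 0.0523 0.0603]
t 16.3 move [-0.0002  0.0012  0.0013] [-0.0291 -0.1026  0.0501] j [-0.1381  0.2306  1.9594  0.0013  0.9501  1.2216]
```

Emit:
drive_tool --plan '[0, 0, 0.001, 0, 0, 0, 0.02, 0, 0, 0.002, 0, 0, 0, 0.02, 0, 0, 0.0025, 0, 0, 0, 0.02]'

```text
time: 16.55
position: [0.4819, 0.0523, 0.0589]
eef_rot: [-0.0, 0.994, 0.105, 0.001]
ft_force: [-8.2, 0.5, 17.9]
finger_gap: 0.0097
grasp_force: 60.0
```

Emit:
drive_tool --plan '[0, 0, -0.001, 0, 0, 0, 0.4, 0, 0, -0.001, 0, 0, 0, 0.4, 0, 0, -0.001, 0, 0, 0, 0.4, 0, 0, -0.001, 0, 0, 0, 0.4, 0, 0, -0.001, 0, 0, 0, 0.4, 0, 0, -0.02, 0, 0, 0, 0.4, 0, 0, -0.05, 0, 0, 0, 0.4, 0, 0, -0.07, 0, 0, 0, 0.4]'

```text
time: 17.22
position: [0.4816, 0.0522, 0.1287]
eef_rot: [-0.0, 0.994, 0.105, 0.0]
ft_force: [-0.0, -0.3, -0.0]
finger_gap: 0.0356
grasp_force: 0.0
```

```bash
python3 -c "
from h import *
s=observe();print(s['ft_force'],s['moment'],s['position'],s['finger_gap'])
im=snap('wrist','w8'); hsv=cv2.cvtColor(im['pixels'],cv2.COLOR_RGB2HSV); m=cv2.inRange(hsv,(100,120,40),(125,255,255))
def toj(p): d=p-JO; return np.array([d@ya(JY),d@ya(JY+90)])*1e3
us=np.arange(85,280,12)
for u in us:
    w=np.where(m[:300,u])[0]
    if len(w)>10: print(u,w.min(),toj(onz(im,u,w.min()-.5,.031)).round(1),end=' ')
print()
for v in range(210,300,12):
    w=np.where(m[v,:300])[0]
    if len(w)>10: print(v,w.min(),toj(onz(im,w.min()-.5,v,.031)).round(1),end=' ')
delta(jig(-50,-20,.13),V())
"
```

```text
[-0.0293 -0.2658 -0.0483] [ 0.0786 -0.0287  0.0186] [0.4816 0.0522 0.1287] 0.03562016532562198
145 201 [23.1 54.6] 157 201 [23.1 46.3] 169 201 [23.1 38. ] 181 201 [23.2 29.6] 193 201 [23.2 21.3] 205 202 [22.5 13.1] 217 202 [22.5  4.8] 229 201 [23.2 -3.6] 241 203 [ 21.8 -11.8] 253 205 [ 20.4 -20.1] 265 209 [ 17.6 -28.3] 277 214 [ 14.1 -36.5] 
210 141 [16.5 58.5] 222 142 [ 7.9 58.9] 234 144 [-0.8 58.6] 246 145 [-9.7 59. ] 258 147 [-18.7  58.7] 270 149 [-27.9  58.4] t 17.2667 move [-0.0473 -0.0457  0.0022] [ 0.0797 -0.4213  0.0534] j [-0.1381  0.1078  1.9229  0.0013  1.1034  1.2217]
```

Emit:
drive_tool --plan '[-0.028, -0.025, 0, 0, -0.2, 0, 0, -0.055, -0.046, 0.002, 0, -0.4, 0, 0, -0.055, -0.046, 0.03, 0, -0.4, 0, 0, -0.055, -0.046, 0.06, 0, -0.4, 0, 0, -0.055, -0.046, 0.085, 0, -0.4, 0, 0, -0.055, -0.046, 0.097, 0, -0.4, 0, 0, -0.055, -0.046, 0.097, 0, -0.4, 0, 0]' --force 30

```text
time: 17.85
position: [0.4154, 0.086, 0.0276]
eef_rot: [-0.001, 0.994, 0.105, -0.006]
ft_force: [-0.8, -0.6, -0.9]
finger_gap: 0.0004
grasp_force: 0.0
```

```bash
cat >> h.py <<'E'
def toj(p): d=p-JO; return np.array([d@ya(JY),d@ya(JY+90)])*1e3
def st():
    s=observe(); f=s['ft_force']; print('t %.2f'%s['time'],'jig TCP',toj(s['position']).round(2),'z %.4f'%s['position'][2],'F jig',(f@ya(JY)).round(2),(f@ya(JY+90)).round(2),f[2].round(2),'gap',round(s['finger_gap'],4))
E
python3 -c "
from h import *
st();delta(jig(-39,-20,.032),V())"
```

```text
t 17.85 jig TCP [-62.96 -18.01] z 0.0276 F jig -0.9 -0.42 -0.92 gap 0.0004
t 17.85 move [ 0.0239  0.002  -0.0047] [-0.1407  0.6621  0.0369] j [-0.0765  0.189   2.1055 -0.0012  0.8589  1.285 ]
```

Emit:
drive_tool --plan '[0.004, 0.002, -0.004, 0, 0.6, 0, 0, 0.008, 0.002, -0.004, 0, 0.6, 0, 0, 0.012, 0.002, -0.004, 0, 0.6, 0, 0, 0.015, 0.002, -0.004, 0, 0.6, 0, 0, 0.017, 0.002, -0.004, 0, 0.6, 0, 0, 0.019, 0.002, -0.004, 0, 0.6, 0, 0, 0.02, 0.002, -0.004, 0, 0.6, 0, 0, 0.021, 0.002, -0.004, 0, 0.6, 0, 0]'

```text
time: 18.52
position: [0.4367, 0.0879, 0.0343]
eef_rot: [-0.0, 0.994, 0.105, -0.001]
ft_force: [-15.2, -5.5, 15.3]
finger_gap: 0.0006
grasp_force: 8.2
```

```bash
python3 -c "
from h import *
st();delta(jig(-39,-20,.032),V())"
```

```text
t 18.52 jig TCP [-41.75 -20.62] z 0.0343 F jig -16.0 -2.22 15.28 gap 0.0006
t 18.5167 move [ 0.0028 -0.0006  0.0023] [-0.0532  0.0968  0.0973] j [-0.0694  0.2093  2.0599  0.0006  0.8744  1.2899]
```

```bash
cat >> h.py <<'E'
def brk(name):
    im=snap('wrist',name); hsv=cv2.cvtColor(im['pixels'],cv2.COLOR_RGB2HSV); m=cv2.inRange(hsv,(100,120,40),(125,255,255))
    A=[];B=[]
    for u in range(60,600,4):
        w=np.where(m[:,u])[0]
        if len(w)>10: A.append(toj(onz(im,u,w.min()-.5,.031)))
    A=np.array(A); print('n',len(A)); print('+x edge',A[::4].round(1).tolist())
    for v in range(60,420,10):
        w=np.where(m[v])[0]
        if len(w)>10: B.append(toj(onz(im,w.min()-.5,v,.031)).round(1).tolist())
    print('toe edge',B)
E
python3 -c "
from h import *
brk('w9'); st()"
```

```text
n 87
+x edge [[27.0, 59.3], [27.4, 52.8], [27.4, 46.3], [27.4, 39.9], [27.8, 33.4], [27.9, 26.9], [27.9, 20.5], [27.9, 14.0], [27.9, 7.5], [27.9, 1.1], [27.1, -5.3], [20.9, -11.7], [19.7, -18.2], [20.1, -24.8], [20.1, -31.3], [20.5, -37.9], [20.5, -44.4], [20.1, -51.0], [20.2, -57.5], [6.7, -65.1], [-5.2, -83.2], [-15.4, -91.3]]
toe edge [[26.0, 60.0], [22.1, 60.2], [18.1, 60.0], [14.1, 59.7], [10.0, 59.9], [5.8, 59.6], [1.6, 59.8], [-2.7, 59.5], [-7.0, 59.7], [-11.5, 59.4], [-15.9, 59.6], [-20.5, 59.3], [-25.1, 59.0], [-29.8, 59.2], [-34.4, -13.4], [-39.2, -26.5]]
t 18.57 jig TCP [-41.77 -20.62] z 0.0343 F jig -13.69 -2.68 13.69 gap 0.0007
```

Emit:
drive_tool --plan '[-0.003, 0, 0, 0, 0, 0, 0, -0.006, 0, 0, 0, 0, 0, 0, -0.006, 0, 0, 0, 0, 0, 0, -0.006, 0, 0, 0, 0, 0, 0, -0.006, 0, 0, 0, 0, 0, 0]'

```text
time: 18.98
position: [0.4338, 0.087, 0.0345]
eef_rot: [-0.001, 0.994, 0.105, 0.003]
ft_force: [0.2, 0.3, -0.0]
finger_gap: 0.0002
grasp_force: 0.0
```

```bash
python3 -c "
from h import *
st();brk('w10')"
```

```text
t 18.98 jig TCP [-44.71 -20.87] z 0.0345 F jig 0.23 0.25 -0.01 gap 0.0002
n 85
+x edge [[26.9, 59.0], [27.3, 52.5], [27.7, 46.0], [27.7, 39.5], [27.7, 33.1], [27.7, 26.6], [27.7, 20.1], [28.1, 13.7], [26.9, 7.3], [26.9, 0.8], [24.2, -5.6], [21.1, -12.0], [19.9, -18.5], [20.3, -25.1], [21.1, -31.6], [21.1, -38.1], [22.3, -44.6], [23.1, -51.1], [23.9, -57.5], [7.4, -65.3], [16.0, -82.8], [-17.2, -93.3]]
toe edge [[27.1, 58.8], [23.2, 60.1], [19.3, 59.9], [15.3, 60.0], [11.2, 59.7], [7.1, 59.9], [2.9, 59.6], [-1.3, 59.8], [-5.6, 59.5], [-10.0, 59.6], [-14.4, 59.4], [-18.9, 59.5], [-23.4, 59.2], [-28.1, 59.4], [-32.7, -15.0], [-37.4, -23.6]]
```

```bash
python3 -c "
from h import *
im=load('w10'); px=im['pixels'].astype(int)
for y in(-38,38):
    print('y',y,'pred dowel c',proj(im,jig(36,y,.039)).round(1),'near rim',proj(im,jig(30,y,.039)).round(1),'near base',proj(im,jig(30,y,.021)).round(1))
    u0,v0=proj(im,jig(36,y,.039)).round().astype(int)
    for du in(-4,0,4): print(du,[(v,*px[v,u0+du]) for v in range(v0-14,v0+30,2)] if du==0 else '')
    g=cv2.cvtColor(im['pixels'],cv2.COLOR_RGB2GRAY); print(v0-14,u0-22);print(g[v0-14:v0+26:2,u0-22:u0+24:2])
"
```

```text
y -38 pred dowel c [363.4 104.6] near rim [362.8 121.3] near base [357.6 124.1]
-4 
0 [(91, np.int64(226), np.int64(184), np.int64(107)), (93, np.int64(165), np.int64(159), np.int64(147)), (95, np.int64(203), np.int64(195), np.int64(184)), (97, np.int64(208), np.int64(202), np.int64(191)), (99, np.int64(209), np.int64(201), np.int64(192)), (101, np.int64(210), np.int64(203), np.int64(191)), (103, np.int64(210), np.int64(203), np.int64(191)), (105, np.int64(213), np.int64(205), np.int64(195)), (107, np.int64(212), np.int64(206), np.int64(195)), (109, np.int64(212), np.int64(205), np.int64(193)), (111, np.int64(210), np.int64(204), np.int64(192)), (113, np.int64(211), np.int64(204), np.int64(193)), (115, np.int64(212), np.int64(207), np.int64(194)), (117, np.int64(213), np.int64(208), np.int64(194)), (119, np.int64(183), np.int64(176), np.int64(166)), (121, np.int64(69), np.int64(80), np.int64(108)), (123, np.int64(73), np.int64(86), np.int64(115)), (125, np.int64(72), np.int64(86), np.int64(114)), (127, np.int64(69), np.int64(86), np.int64(116)), (129, np.int64(69), np.int64(87), np.i
[... 4533 characters left out ...]
130 118 120 120 120]
 [230 230 229 230 207 196 193 136 142 200 198 202 199 202 192 141 132 126
  117 110 119 115 119]
 [230 231 230 229 195 196 196 193 135 122 139 162 162 139 129 125 120 116
  111 107 109 113 114]
 [230 230 229 230 195 196 197 196 190 133 108 115 117 114 114 112 108 106
  106 106 108 109 111]
 [230 231 230 231 195 196 197 196 194 195 181 139 127 108 105 104 100 100
  103 103 103 107 105]
 [231 231 231 230 198 198 196 196 195 195 195 183 151 151 144 144 142 132
  119 113 106 127 152]
 [230 231 230 231 198 196 197 197 197 196 196 196 170 150 151 149 150 150
  151 150 152 149 163]
 [183 184 182 180 154 137 133 133 132 131 134 134 131 104 101 103 107 123
  120 123 124 120 111]]
```

```bash
python3 -c "
from h import *
st();delta(jig(-50,16,.028),V())"
```

```text
t 19.03 jig TCP [-44.8  -20.85] z 0.0345 F jig -0.02 0.4 0.39 gap 0.0004
t 19.0333 move [-0.0052 -0.0368  0.0065] [-0.0366 -0.309   0.0363] j [-0.0731  0.1987  2.0727  0.0028  0.8652  1.2858]
```

Emit:
drive_tool --plan '[-0.005, 0, 0, 0, 0, 0, 0, -0.005, -0.015, 0, 0, -0.3, 0, 0, -0.005, -0.03, 0, 0, -0.3, 0, 0, -0.005, -0.037, 0.003, 0, -0.3, 0, 0, -0.005, -0.037, 0.0065, 0, -0.3, 0, 0, -0.005, -0.037, 0.0065, 0, -0.3, 0, 0, -0.005, -0.037, 0.0065, 0, -0.3, 0, 0]'

```text
time: 19.62
position: [0.4204, 0.1219, 0.0274]
eef_rot: [-0.0, 0.994, 0.105, -0.001]
ft_force: [-0.4, 0.4, -0.4]
finger_gap: 0.0003
grasp_force: 0.0
```

Emit:
drive_tool --plan '[0.003, 0, 0, 0, 0, 0, 0, 0.005, 0, 0, 0, 0, 0, 0, 0.007, 0, 0, 0, 0, 0, 0, 0.008, 0, 0, 0, 0, 0, 0, 0.009, 0, 0, 0, 0, 0, 0, 0.0095, 0, 0, 0, 0, 0, 0, 0.0095, 0, 0, 0, 0, 0, 0]'

```text
time: 20.2
position: [0.4289, 0.124, 0.0275]
eef_rot: [-0.0, 0.994, 0.105, -0.002]
ft_force: [-5.3, -1.9, 3.9]
finger_gap: 0.0001
grasp_force: 2.5
```

```bash
python3 -c "
from h import *
st();brk('w11')"
```

```text
t 20.20 jig TCP [-41.88  16.3 ] z 0.0275 F jig -5.53 -0.72 3.9 gap 0.0001
n 98
+x edge [[28.1, 58.5], [28.1, 52.3], [28.1, 46.2], [27.7, 40.0], [28.1, 33.9], [27.3, 27.7], [27.4, 21.6], [25.5, 15.4], [25.1, 9.2], [26.3, 3.1], [21.0, -3.3], [21.0, -9.5], [19.9, -15.8], [19.9, -22.1], [20.3, -28.3], [20.3, -34.5], [20.3, -40.7], [22.6, -46.7], [20.3, -53.2], [27.8, -58.4], [27.4, -64.6], [26.3, -70.9], [25.6, -77.2], [25.6, -83.4], [24.5, -89.8]]
toe edge [[26.0, 59.6], [22.3, 59.9], [18.5, 60.2], [14.6, 60.1], [10.7, 60.1], [6.7, 60.4], [2.7, 60.3], [-1.4, 60.2], [-5.5, 60.1], [-9.8, 60.0], [-14.0, 60.0], [-18.4, 59.9], [-22.8, 60.2], [-27.3, 60.1], [-31.7, -6.0], [-36.3, -42.4], [-41.0, -46.8], [-45.8, -53.0], [-50.6, -82.4], [-55.5, -88.1]]
```

Emit:
drive_tool --plan '[0.0005, 0, -0.0005, 0, 0, 0, 0, 0.001, 0, -0.0005, 0, 0, 0, 0, 0.0015, 0, -0.001, 0, 0, 0, 0, 0.002, 0, -0.001, 0, 0, 0, 0, 0.002, 0, -0.001, 0, 0, 0, 0]'

```text
time: 20.67
position: [0.4296, 0.1245, 0.0278]
eef_rot: [-0.0, 0.994, 0.105, -0.003]
ft_force: [-6.6, -1.1, 0.8]
finger_gap: 0.0003
grasp_force: 3.6
```

```bash
python3 -c "
from h import *
st();brk('w12')
im=load('w12'); g=cv2.cvtColor(im['pixels'],cv2.COLOR_RGB2GRAY)
p=proj(im,jig(30,38,.021));print(p, proj(im,jig(36,38,.039)),proj(im,jig(30,38,.031)));u,v=p.round().astype(int); print(v-20,u-28); print(im['pixels'][v-20:v+16:1,u-28:u+8:3,2].astype(int)-im['pixels'][v-20:v+16:1,u-28:u+8:3,0])"
```

```text
t 20.67 jig TCP [-41.07  16.69] z 0.0278 F jig -6.73 0.27 0.84 gap 0.0003
n 98
+x edge [[29.2, 58.9], [28.9, 52.7], [29.2, 46.6], [28.1, 40.5], [29.2, 34.3], [28.5, 28.1], [28.5, 22.0], [27.8, 15.8], [27.4, 9.6], [25.9, 3.4], [21.4, -2.9], [21.4, -9.2], [20.3, -15.5], [19.9, -21.8], [20.3, -28.0], [20.3, -34.2], [20.3, -40.5], [20.3, -46.7], [20.0, -53.0], [27.9, -58.1], [27.1, -64.4], [27.1, -70.5], [26.4, -76.8], [22.7, -83.7], [20.4, -90.4]]
toe edge [[26.8, 59.6], [23.1, 60.3], [19.3, 60.3], [15.4, 60.2], [11.5, 60.1], [7.5, 60.4], [3.5, 60.3], [-0.6, 60.3], [-4.8, 60.6], [-9.0, 60.5], [-13.3, 60.4], [-17.7, 60.3], [-22.1, 60.7], [-26.6, 60.6], [-31.0, -4.3], [-35.6, -42.1], [-40.3, -46.5], [-45.1, -51.0], [-49.9, -73.3], [-54.8, -83.0]]
[265.894 132.063] [258.1497 113.3318] [262.2095 131.434 ]
112 238
[[ -18  -65  -14  -18  -20  -18  -17  -18  -18  -19  -17  -15]
 [ -18  -81  -14  -19  -19  -18  -17  -19  -17  -18  -18  -16]
 [ -26  -88  -16  -19  -18  -20  -18  -18  -19  -18  -17  -17]
 [ -24  -88  -14  -17  -17  -17  -17  -19  -19  -17  -17  -14]
 [ -24 -102  -12  -18  -20  -1
[... 1286 characters left out ...]
   69]
 [  72   70   68   67   66   68   67   68   72   71   72   70]
 [  72   73   72   72   72   71   72   71   72   71   71   72]
 [  73   70   73   72   70   72   73   71   73   73   74   70]
 [  73   72   73   73   71   70   70   72   72   73   70   70]
 [  73   71   72   73   73   71   72   71   74   73   74   71]
 [  72   69   71   74   72   72   73   73   74   72   73   72]
 [  72   73   72   72   72   72   72   70   72   73   74   72]
 [  76   73   73   74   73   72   71   71   74   72   75   73]
 [  72   73   74   75   74   74   71   73   72   74   73   75]
 [  73   72   74   72   71   71   76   73   75   75   75   74]
 [  72   74   74   74   75   74   71   73   72   72   74   75]]
```

Emit:
drive_tool --plan '[-0.006, 0, 0, 0, 0, 0, 0, -0.012, 0, -0.01, 0, 0, 0, 0, -0.012, 0, -0.04, 0, 0, 0, 0, -0.012, 0.01, -0.075, 0, 0, 0, 0, 0.0, 0.045, -0.078, 0, 0, 0, 0, 0.02, 0.08, -0.078, 0, 0, 0, 0, 0.041, 0.11, -0.078, 0, 0, 0, 0, 0.041, 0.112, -0.07, 0, 0, 0, 0]'

```text
time: 21.38
position: [0.5027, 0.0188, 0.102]
eef_rot: [0.002, 0.995, 0.103, 0.005]
ft_force: [0.6, -0.8, 0.4]
finger_gap: 0.0005
grasp_force: 0.0
```

```bash
python3 -c "
from h import *
st();delta(jig(0,-96,.036),V())"
```

```text
t 21.38 jig TCP [   8.42 -101.88] z 0.1020 F jig 0.44 -0.92 0.37 gap 0.0005
t 21.3833 move [-0.0091 -0.0062  0.0659] [ 0.2772 -0.5836 -0.1537] j [-0.1987  0.1882  1.904  -0.0005  1.0382  1.1656]
```

Emit:
drive_tool --plan '[-0.003, 0, 0.0, 0, 0, 0, 0, -0.003, 0, 0.02, 0, 0, 0, 0, -0.003, 0, 0.045, 0, 0, 0, 0, -0.003, 0, 0.06, 0, 0, 0, 0, -0.003, 0, 0.06, 0, 0, 0, 0, -0.003, 0, 0.06, 0, 0, 0, 0]'

```text
time: 21.88
position: [0.4909, 0.0239, 0.0381]
eef_rot: [-0.001, 0.994, 0.105, -0.002]
ft_force: [-0.6, -0.6, -0.9]
finger_gap: 0.0009
grasp_force: 0.0
```

```bash
python3 -c "
from h import *
st();delta(jig(0,-82.5,.036),V())"
```

```text
t 21.88 jig TCP [ -2.   -94.46] z 0.0381 F jig -0.73 -0.47 -0.85 gap 0.0009
t 21.8833 move [ 0.002  -0.012   0.0021] [-0.1098  0.1679  0.0904] j [-0.1938  0.2894  1.9437  0.0008  0.9119  1.1655]
```

Emit:
drive_tool --plan '[0.002, -0.003, 0, 0, 0, 0, 0, 0.002, -0.005, 0, 0, 0, 0, 0, 0.002, -0.007, 0, 0, 0, 0, 0, 0.002, -0.008, 0, 0, 0, 0, 0, 0.002, -0.009, 0, 0, 0, 0, 0, 0.002, -0.01, 0, 0, 0, 0, 0, 0.002, -0.011, 0, 0, 0, 0, 0, 0.002, -0.011, 0, 0, 0, 0, 0]'

```text
time: 22.55
position: [0.4927, 0.0337, 0.0392]
eef_rot: [0.0, 0.994, 0.105, 0.0]
ft_force: [0.9, -4.0, 4.4]
finger_gap: 0.0004
grasp_force: 2.1
```

Emit:
drive_tool --plan '[0, -0.0005, 0, 0, 0, 0, 0, 0, -0.001, 0, 0, 0, 0, 0, 0, -0.0015, 0, 0, 0, 0, 0, 0, -0.002, 0, 0, 0, 0, 0, 0, -0.002, 0, 0, 0, 0, 0]'

```text
time: 22.97
position: [0.4925, 0.0354, 0.0392]
eef_rot: [0.0, 0.994, 0.105, 0.0]
ft_force: [0.1, -5.2, 4.3]
finger_gap: 0.0003
grasp_force: 2.7
```

```bash
python3 -c "
from h import *
st()"
```

```text
t 22.97 jig TCP [  1.93 -83.52] z 0.0392 F jig -1.01 -5.05 4.28 gap 0.0003
```

Emit:
drive_tool --plan '[0, -0.0005, -0.0003, 0, 0, 0, 0, 0, -0.001, -0.0006, 0, 0, 0, 0, 0, -0.0015, -0.001, 0, 0, 0, 0, 0, -0.002, -0.001, 0, 0, 0, 0, 0, -0.0025, -0.001, 0, 0, 0, 0, 0, -0.003, -0.001, 0, 0, 0, 0, 0, -0.003, -0.001, 0, 0, 0, 0]'

```text
time: 23.55
position: [0.4921, 0.0374, 0.0402]
eef_rot: [0.001, 0.994, 0.105, 0.0]
ft_force: [2.6, -11.5, 2.9]
finger_gap: 0.0008
grasp_force: 5.8
```

```bash
python3 -c "
from h import *
st()"
```

```text
t 23.55 jig TCP [  2.02 -81.49] z 0.0402 F jig 0.13 -11.82 2.85 gap 0.0008
```

Emit:
drive_tool --plan '[0, -0.0005, 0, 0, 0, 0, 0, 0, -0.001, 0, 0, 0, 0, 0, 0, -0.001, 0, 0, 0, 0, 0]'

```text
time: 23.8
position: [0.4923, 0.0376, 0.0405]
eef_rot: [0.002, 0.994, 0.105, 0.001]
ft_force: [0.4, -15.9, 4.5]
finger_gap: 0.0004
grasp_force: 7.8
```

```bash
python3 -c "
from h import *
st()"
```

```text
t 23.80 jig TCP [  2.21 -81.34] z 0.0405 F jig -2.9 -15.67 4.51 gap 0.0004
```

Emit:
drive_tool --plan '[0, 0.006, 0, 0, 0, 0, 0, 0, 0.012, -0.02, 0, 0, 0, 0, 0, 0.012, -0.055, 0, 0, 0, 0, -0.02, 0.012, -0.067, 0, 0, 0, 0, -0.04, -0.02, -0.067, 0, 0, 0, 0, -0.054, -0.05, -0.067, 0, 0, 0, 0, -0.054, -0.076, -0.067, 0, 0, 0, 0, -0.054, -0.076, -0.067, 0, 0, 0, 0]'

```text
time: 24.47
position: [0.4193, 0.1064, 0.1061]
eef_rot: [-0.002, 0.994, 0.106, -0.002]
ft_force: [0.0, 0.3, -1.0]
finger_gap: 0.0003
grasp_force: 0.0
```

```bash
python3 -c "
from h import *
st();delta(jig(-51,-5,.029),V())"
```

```text
t 24.47 jig TCP [-54.89   1.15] z 0.1061 F jig 0.09 0.28 -1.03 gap 0.0003
t 24.4667 move [0.0041 0.0064 0.0771] [-0.2043  0.1639  0.181 ] j [-0.0293  0.0373  2.0632  0.0032  1.0448  1.3273]
```

Emit:
drive_tool --plan '[0, 0.001, 0.03, 0, 0, 0, 0, 0, 0.001, 0.055, 0, 0, 0, 0, 0, 0.001, 0.07, 0, 0, 0, 0, 0, 0.001, 0.076, 0, 0, 0, 0, 0, 0.001, 0.076, 0, 0, 0, 0, 0, 0.001, 0.076, 0, 0, 0, 0]'

```text
time: 24.97
position: [0.4225, 0.102, 0.0308]
eef_rot: [-0.001, 0.994, 0.105, -0.001]
ft_force: [0.5, 0.1, 0.7]
finger_gap: 0.0004
grasp_force: 0.0
```

```bash
python3 -c "
from h import *
st();delta(jig(-40,-5,.029),V())"
```

```text
t 24.97 jig TCP [-52.71  -3.83] z 0.0308 F jig 0.49 0.05 0.71 gap 0.0004
t 24.9667 move [0.0127 0.0012 0.0018] [-0.0685  0.0784  0.0323] j [-0.0381  0.1957  2.0873  0.0011  0.8602  1.3219]
```

Emit:
drive_tool --plan '[0.004, 0, 0, 0, 0, 0, 0, 0.007, 0, 0, 0, 0, 0, 0, 0.009, 0, 0, 0, 0, 0, 0, 0.0105, 0, -0.0005, 0, 0, 0, 0, 0.0115, 0, -0.001, 0, 0, 0, 0, 0.0125, 0, -0.001, 0, 0, 0, 0, 0.013, 0, -0.0015, 0, 0, 0, 0, 0.013, 0, -0.0015, 0, 0, 0, 0]'

```text
time: 25.63
position: [0.4333, 0.1043, 0.0318]
eef_rot: [-0.0, 0.994, 0.105, -0.003]
ft_force: [-6.5, -4.9, 3.2]
finger_gap: -0.0001
grasp_force: 3.5
```

```bash
python3 -c "
from h import *
st()"
```

```text
t 25.63 jig TCP [-41.68  -3.86] z 0.0318 F jig -7.36 -3.39 3.17 gap -0.0001
```

Emit:
drive_tool --plan '[0.0005, 0, -0.0003, 0, 0, 0, 0, 0.001, 0, -0.0005, 0, 0, 0, 0, 0.001, 0, -0.0005, 0, 0, 0, 0]'

```text
time: 25.88
position: [0.4333, 0.1043, 0.0318]
eef_rot: [-0.0, 0.994, 0.105, -0.003]
ft_force: [-8.1, -6.1, 2.0]
finger_gap: 0.0002
grasp_force: 4.2
```

```bash
python3 -c "
from h import *
st()"
```

```text
t 25.88 jig TCP [-41.64  -3.81] z 0.0318 F jig -9.15 -4.28 1.99 gap 0.0002
```

Emit:
drive_tool --plan '[0.001, 0.001, -0.0005, 0, 0, 0, 0, 0.002, 0.001, -0.001, 0, 0, 0, 0, 0.002, 0.001, -0.001, 0, 0, 0, 0]'

```text
time: 26.13
position: [0.4334, 0.1044, 0.032]
eef_rot: [-0.001, 0.994, 0.105, -0.006]
ft_force: [-11.0, -2.4, 1.9]
finger_gap: -0.0002
grasp_force: 5.7
```

```bash
python3 -c "
from h import *
st();brk('w13')
im=load('w13')
for y in(-38,38):
  print(proj(im,jig(36,y,.039)),proj(im,jig(30,y,.031)))
p=proj(im,jig(30,38,.031));u,v=p.round().astype(int); print(v-12,u-16); d=im['pixels'].astype(int); print((d[...,2]-d[...,0])[v-12:v+12,u-16:u+20:3])"
```

```text
t 26.13 jig TCP [-41.5   -3.83] z 0.0320 F jig -11.26 -0.11 1.87 gap -0.0002
n 102
+x edge [[29.2, 63.2], [29.2, 56.9], [29.2, 50.5], [28.9, 44.3], [29.3, 37.9], [28.9, 31.6], [29.3, 25.3], [28.9, 19.0], [28.5, 12.6], [28.2, 6.3], [21.2, 0.0], [17.7, -6.4], [19.3, -12.8], [19.3, -19.2], [20.5, -25.6], [20.1, -32.1], [20.1, -38.5], [22.1, -44.7], [19.3, -51.4], [21.3, -57.6], [7.3, -65.6], [4.9, -72.5], [19.4, -77.1], [13.0, -84.5], [19.0, -90.0], [20.2, -96.2]]
toe edge [[26.4, 64.2], [22.5, 64.2], [18.6, 64.3], [14.6, 64.4], [10.6, 64.5], [6.5, 64.2], [2.4, 64.3], [-1.9, 64.4], [-6.2, 64.5], [-10.5, 64.6], [-14.9, 64.3], [-19.4, 64.4], [-24.0, 64.5], [-28.6, 64.2], [-33.2, -5.6], [-37.9, -64.4], [-42.7, -69.4], [-47.6, -73.6], [-52.7, -78.7], [-57.8, -81.7]]
[410.6828 113.2305] [404.4579 130.7709]
[203.9879 113.0074] [211.588  130.5434]
119 196
[[ -19  -19  -18  -20  -17  -18  -17  -13  -11  -11  -12  -22]
 [ -19  -19  -19  -20  -18  -19  -15  -13  -11  -12  -11  -29]
 [ -17  -18  -18  -20  -19  -18  -15  -13  -11  -12  -10  -43]
 [ -18  -19  -17  -20  -19  -18  -15  -13  -11  -11  
[... 570 characters left out ...]
 -133]
 [  20   10    9    2   11   30   40   37   15  -21  -24  -26]
 [  51   54   51   50   51   67   68   65   67   65   69   68]
 [  57   53   56   55   55   74   72   71   68   73   72   70]
 [  55   59   57   54   57   75   71   70   73   74   74   70]
 [  70   73   72   71   70   73   75   72   75   75   75   74]
 [  78   73   76   78   76   73   71   73   77   75   77   77]
 [  75   76   74   75   76   76   75   77   76   76   77   74]
 [  76   77   75   76   75   75   74   74   75   76   76   75]
 [  76   77   77   75   76   75   75   75   77   75   77   75]
 [  75   78   77   75   76   75   74   78   78   78   75   77]
 [  74   76   75   78   81   75   74   74   78   78   76   77]]
```

Emit:
drive_tool --plan '[-0.006, 0, 0, 0, 0, 0, 0, -0.014, 0, -0.01, 0, 0, 0, 0, -0.014, 0, -0.045, 0, 0, 0, 0, -0.005, 0, -0.06, 0, 0, 0, 0, 0.015, -0.006, -0.06, 0, 0, 0, 0, 0.036, -0.012, -0.06, 0, 0, 0, 0, 0.036, -0.012, -0.05, 0, 0, 0, 0, 0.036, -0.012, -0.04, 0, 0, 0, 0]'

```text
time: 26.85
position: [0.4724, 0.124, 0.074]
eef_rot: [-0.0, 0.994, 0.105, 0.001]
ft_force: [0.4, -0.8, -0.2]
finger_gap: 0.0009
grasp_force: 0.0
```

```bash
python3 -c "
from h import *
st();delta(jig(-1.5,8,.050),V())"
```

```text
t 26.85 jig TCP [0.65 7.28] z 0.0740 F jig 0.26 -0.89 -0.2 gap 0.0009
t 26.85 move [-0.0022 -0.0007  0.024 ] [-0.0212 -0.1251  0.0894] j [0.0125 0.2123 1.9458 0.001  0.9814 1.3718]
```

Emit:
drive_tool --plan '[-0.002, -0.001, 0.01, 0, 0, 0, 0, -0.002, -0.001, 0.02, 0, 0, 0, 0, -0.002, -0.001, 0.024, 0, 0, 0, 0, -0.002, -0.001, 0.024, 0, 0, 0, 0]'

```text
time: 27.18
position: [0.4668, 0.124, 0.0478]
eef_rot: [-0.001, 0.994, 0.105, -0.002]
ft_force: [-0.5, 0.2, 0.9]
finger_gap: 0.0006
grasp_force: 0.0
```

```bash
python3 -c "
from h import *
st();brk('w14')"
```

```text
t 27.18 jig TCP [-4.77  8.45] z 0.0478 F jig -0.41 0.27 0.86 gap 0.0006
n 85
+x edge [[29.3, 63.3], [29.3, 55.8], [29.3, 48.3], [27.9, 40.9], [28.4, 33.4], [27.4, 26.0], [28.4, 18.5], [27.4, 11.0], [21.6, 3.5], [17.7, -4.1], [17.3, -11.7], [16.8, -19.4], [21.7, -26.7], [19.2, -34.4], [17.3, -42.1], [15.8, -49.9], [10.8, -59.9], [-3.6, -69.3], [-8.3, -77.8], [-16.4, -86.8], [9.3, -90.8], [8.8, -98.6]]
toe edge [[27.1, 63.7], [22.3, 64.1], [17.4, 64.5], [12.5, 64.5], [7.4, 64.4], [2.3, 64.4], [-2.9, 64.3], [-8.1, -59.2], [-13.6, 8.9], [-19.0, 8.9], [-24.6, 8.9], [-30.1, -77.8], [-53.6, -88.7], [-59.8, -78.4], [-66.1, -78.1], [-72.4, -83.7]]
```

Still home. I press rivet 1.

Emit:
drive_tool --plan '[0.003, 0, 0, 0, 0, 0, 0, 0.003, 0, 0.003, 0, 0, 0, 0, 0.003, 0, 0.006, 0, 0, 0, 0, 0.003, 0, 0.009, 0, 0, 0, 0, 0.003, 0, 0.012, 0, 0, 0, 0, 0.003, 0, 0.014, 0, 0, 0, 0, 0.003, 0, 0.014, 0, 0, 0, 0]'

```text
time: 27.82
position: [0.4726, 0.1248, 0.036]
eef_rot: [-0.0, 0.994, 0.105, 0.0]
ft_force: [1.8, -0.3, 1.2]
finger_gap: 0.0002
grasp_force: 1.0
```

```bash
python3 -c "
from h import *
st()"
```

```text
t 27.82 jig TCP [1.08 8.07] z 0.0360 F jig 1.73 -0.72 1.19 gap 0.0002
```

Emit:
drive_tool --plan '[0, 0, 0.001, 0, 0, 0, 0, 0, 0, 0.002, 0, 0, 0, 0, 0, 0, 0.003, 0, 0, 0, 0, 0, 0, 0.003, 0, 0, 0, 0]'

```text
time: 28.15
position: [0.4728, 0.1249, 0.0346]
eef_rot: [-0.0, 0.994, 0.105, 0.0]
ft_force: [-5.2, -0.9, 20.7]
finger_gap: -0.0002
grasp_force: 10.5
```

Emit:
drive_tool --plan '[0, 0, 0.001, 0, 0, 0, 0, 0, 0, 0.002, 0, 0, 0, 0, 0, 0, 0.002, 0, 0, 0, 0]'

```text
time: 28.4
position: [0.473, 0.1249, 0.0344]
eef_rot: [-0.0, 0.994, 0.105, 0.0]
ft_force: [-13.2, -1.1, 42.4]
finger_gap: 0.0003
grasp_force: 20.8
```

Emit:
drive_tool --plan '[0, 0, -0.006, 0, 0, 0, 0, 0, 0, -0.02, 0, 0, 0, 0, 0, 0, -0.023, 0, 0, 0, 0, -0.002, -0.012, -0.023, 0, 0, 0, 0, -0.002, -0.025, -0.023, 0, 0, 0, 0, -0.002, -0.036, -0.023, 0, 0, 0, 0, -0.002, -0.036, -0.023, 0, 0, 0, 0]'

```text
time: 28.98
position: [0.4608, 0.1615, 0.0528]
eef_rot: [-0.001, 0.994, 0.106, -0.001]
ft_force: [-0.3, 0.4, -0.9]
finger_gap: 0.0002
grasp_force: 0.0
```

```bash
python3 -c "
from h import *
st();delta(jig(-1,44,.0345),V())"
```

```text
t 28.98 jig TCP [-2.89 46.38] z 0.0528 F jig -0.24 0.42 -0.93 gap 0.0002
t 28.9833 move [0.0019 0.0024 0.0183] [-0.0871  0.1443  0.1393] j [0.0926 0.2542 1.9493 0.0015 0.9408 1.4507]
```

Emit:
drive_tool --plan '[0.001, 0.002, 0.004, 0, 0, 0, 0, 0.001, 0.002, 0.007, 0, 0, 0, 0, 0.001, 0.002, 0.01, 0, 0, 0, 0, 0.001, 0.002, 0.013, 0, 0, 0, 0, 0.001, 0.002, 0.016, 0, 0, 0, 0, 0.001, 0.002, 0.018, 0, 0, 0, 0, 0.001, 0.002, 0.02, 0, 0, 0, 0, 0.001, 0.002, 0.02, 0, 0, 0, 0]'

```text
time: 29.65
position: [0.4638, 0.1577, 0.0347]
eef_rot: [-0.0, 0.995, 0.105, -0.001]
ft_force: [-6.2, 1.2, 16.2]
finger_gap: 0.0007
grasp_force: 8.2
```

Emit:
drive_tool --plan '[0, 0, 0.001, 0, 0, 0, 0, 0, 0, 0.002, 0, 0, 0, 0, 0, 0, 0.002, 0, 0, 0, 0]'

```text
time: 29.9
position: [0.464, 0.1577, 0.0344]
eef_rot: [-0.0, 0.994, 0.105, -0.001]
ft_force: [-13.5, -0.6, 36.2]
finger_gap: 0.0006
grasp_force: 18.2
```

```bash
python3 -c "
from h import *
st()"
```

```text
t 29.90 jig TCP [-0.48 42.02] z 0.0344 F jig -13.34 2.24 36.25 gap 0.0006
```

Emit:
drive_tool --plan '[0, 0, -0.006, 0, 0, 0, 0, 0, 0, -0.02, 0, 0, 0, 0, 0, 0, -0.05, 0, 0, 0, 0, 0, 0, -0.09, 0, 0, 0, 0, 0, 0.03, -0.12, 0, 0, 0, 0, 0, 0.06, -0.12, 0, 0, 0, 0, 0, 0.06, -0.12, 0, 0, 0, 0]'

```text
time: 30.48
position: [0.4792, 0.0952, 0.1541]
eef_rot: [0.001, 0.995, 0.103, 0.002]
ft_force: [-0.3, -0.3, -0.9]
finger_gap: 0.0002
grasp_force: 0.0
```

```bash
python3 -c "
from h import *
st();brk('w15')
im=load('w15'); g=cv2.cvtColor(im['pixels'],cv2.COLOR_RGB2GRAY)
for y in(7,43):
  u,v=proj(im,jig(-1,y,.0345)).round().astype(int)
  m=(g[v-25:v+25,u-25:u+25]<70).astype(np.uint8); N,_,s,c=cv2.connectedComponentsWithStats(m); i=1+np.argmax(s[1:,4]) if N>1 else 0
  cc=c[i]+[u-25,v-25]; print((u,v),s[i],toj(onz(im,*cc,.0345)).round(1))
for d in(-38,38): print(proj(im,jig(36,d,.039)))"
```

```text
t 30.48 jig TCP [  1.39 -22.27] z 0.1541 F jig -0.33 -0.24 -0.9 gap 0.0002
n 39
+x edge [[29.6, 60.6], [28.8, 48.5], [28.0, 36.4], [27.2, 24.2], [25.6, 12.0], [19.4, -0.0], [27.1, -12.4], [24.0, -24.7], [20.1, -37.0], [-4.6, -65.6]]
toe edge [[26.9, 64.3], [19.2, 64.2], [11.3, 64.0], [3.4, 64.7], [-4.7, 64.6], [-12.9, 64.4], [-21.2, 64.3], [-29.9, 3.1], [-38.7, -63.2]]
(np.int64(279), np.int64(236)) [ 12  11  24  26 335] [ 1.  10.1]
(np.int64(233), np.int64(236)) [ 11  11  27  26 547] [ 0.5 43. ]
[338.2573 189.0306]
[234.8749 189.2778]
```

```bash
python3 -c "
from station import *
print(close_job())"
```

```text
the job is handed in; nothing more can be done
None
```

I handed the job in at about 30.5 s of the 72 s. The bracket was turned onto its foot, released, taken afresh by its leg and pushed home until it stopped dead against the dowels and end stop; both rivets then pressed to flush height (34.4 mm). Contact at the dowel nearer the leg rests on push force alone because a gusset hid it, one press peaked at 42 N through the fingertips, and I took no final picture of the tools.

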